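Measure a bag handle with the bench micrometer

ROBOT

A 6-joint arm with a two-finger parallel gripper is mounted at the origin on the work surface. World frame = base frame: x ahead of the robot, y to its left, z up, the work surface at z = 0. Lengths are in m, angles in degrees, forces in N, time in s.
With the tool pointing down it reaches from about 0.275 to 0.725 m from the base axis. Payload 15.9 kg.
Tool frame: the origin (TCP) lies on the centre line of the jaws, within the pads' length; the fingertips stand 17 mm ahead of it and the grasp point (between the pads) lies 2 mm behind it (arm.tcp_to_tips is the z of the fingertips in the tool frame, in m); z points along the fingers, y is the line along which they close (so a half turn about z gives the same grasp; the last joint's range is limited). The gripper opens to 85 mm and grips with 20 to 120 N. Pads are 22 mm wide; open, the fingers measure 114 mm over their backs; the gripper's body (76 mm by 85 mm) begins 54 mm behind the grasp point. The pads swing forward as they close: fully open they stand 13 mm farther back than shut.
Start: joints at [66.463, 12.198, -1.971, 75.831, 0, 90], TCP at [0.2, 0.458, 0.248] pointing down, gripper open.
Joint ranges: [-170.91, 170.91], [-42.67, 98.43], [-65.05, 77.54], [-120.47, 116.71], [-90, 82.35], [-180, 180]. Speed limits (degrees/s): [108.29, 108.29, 136.94, 147.25, 180, 180].

INTERFACE

Orientations are given as [roll, pitch, yaw] about the fixed x, y, z axes, in that order (R = Rz(yaw) Ry(pitch) Rx(roll)).
In Python, from workcell import arm gives the robot as it stands. The module is installed in compiled form; this text tells all that it offers.
- The arm moves only by the tool move_arm, never from a script. Its argument "increments" is a list of rows, each an object of numbers: "dx", "dy", "dz": the shift along the tool's x, y, z in m; "ax", "ay", "az": the turn, a rotation vector about the tool's x, y, z in rad; "hand": the opening in per cent of the stroke, from 0 (shut) to 100 (fully open). A call has 1 to 8 rows; each row is the pose to reach, as a shift and turn from the pose commanded when the call began, along the tool's axes at that moment; what a row does not reach only later rows make up. A row lasts 1/12 s, in which the tool goes at most 41.7 mm and 7.16 degrees, less where a joint would pass 70% of its speed; a pose out of reach is approached as far as the arm can. A call with a gripper value outside its range is refused whole. The fingers move at their own pace and stop on an object; "squeeze" is the grip in N (left out, the last holds). Time passes only in rows, so rows that repeat a pose let the fingers close. It gives the time, the measured TCP pose, the force, the opening and the grip force at its end, in the units of the state.
- arm.observe(): the state, without advancing time (a new reading comes with each control period).
- arm.snapshot(name): name is "scene" or "side" or "wrist"; returns a dict with "color" (384x512x3 uint8, blue, green, red), "depth" (384x512 float32, m along the optical axis (not along the pixel's ray), 0 where there is no reading), "fx", "fy", "cx", "cy" (pixels), "eye" and "rotation" of the camera in the world; the wrist camera has in their place "tool_from_camera" (4x4, takes a point from camera to tool coordinates, whose origin is the TCP and whose axes are the flange's). Camera axes: x right, y up, looking along -z (the intrinsics and any distortion apply to the point x, -y, -z); pixel columns grow to the right and rows downward; lengths in m; the calibration is good to about 2 mm. A picture is of the moment at which its call begins: read the wrist's pose just before it.
- arm.finish_job(): hands the job in; it is judged then, once.
Trained networks look in the newest picture that a camera, given by its name, has taken for a name from the list of things; names that differ only in an ending like _2 or _b are one class to them, and where a whole thing is asked for, a point or a joint stands for the part that bears it (a point fixed in the world has none). Each returns a list of dicts, best first, with "conf" (0 to 1); they miss things now and then, are a little off and sometimes report something else, mostly with a low value. They report only what shows in the picture. A call takes as long as a camera call. They do not tell look-alikes from the thing itself.
- arm.look_for(label, camera): "box" ([left, top, width, height] in pixels, round what is visible of it).
The state is a dict: "t": time; "joint_positions": joint angles; "joint_velocities": joint speeds; "tau": joint torques, N m; "position": TCP position; "tool_rot": TCP orientation; "contact_force": force on the tool from outside, world axes, zero at the start; "moment": the same for the moment, N m; "grip_width": opening from 0.0 (shut) to 1.0 (fully open); "grasp_force": force on a finger pad.
Only numpy, scipy, OpenCV 4.12 (cv2) and the standard library are available. Lean on these libraries where they do the work, as an engineer would, in place of code of your own. Each camera call takes 0.05 s, during which the arm holds its last target. There are 200 camera calls.

TASK

Measure how thick the dark red bag handle is at the middle of its length: take it out of its tray, lay it flat on the micrometer's anvil with its middle squarely under the spindle and let go of it, then turn the ratchet thimble clockwise until the spindle closes on the handle and the ratchet slips for about a quarter turn. Let go and leave the handle clamped there for the reading; leave the black handle and everything else where it is.

Things in the scene. Friction and masses are not known exactly. Their poses are not given: they have to be found in the camera images.
- mat: green cutting mat, fixed, 620 x 920 x 2 mm, over the working area; its top is at z = 0.002 and everything below stands or lies on it. Origin: centre of its underside
- tray: plywood stock tray, fixed, 204 x 120 mm (x by y), floor 8 mm up. Origin: centre of its underside. Two bag handles lie in it along x, at y = +31 and -31 mm (which is which varies), their ends in close pockets with 25 mm high walls a little above the handles. A finger trench (x = -25 to +25 mm) crosses it, open at both sides: a handle can be gripped there only by its middle, across its width
- red_handle_mid (a point): centre of the dark red resin bag handle (loose): flat bar with round ends, 180 mm long (its x), 26 mm wide (y), 16 mm thick (z), about 85 g, a brass eyelet in each end; alike on both faces and both ways round. In the tray its underside is at z = 0.010, on the mat at z = 0.002
- black_handle_mid (a point): centre of the other bag handle, black, same size, loose; must stay in the tray
- micrometer: grey upright bench micrometer, fixed. Origin: under its spindle axis, at mat level; z up, y from the spindle to the column of its C-frame. Foot x = -58 to 58, y = -38 to 128 mm, 24 mm high; column y = 82 to 118 mm, 42 mm wide; arm from the column to the spindle, 32 mm wide, underside 112 mm up; boss 38 mm wide on the spindle axis, 108 to 152 mm up; display from y = 80 mm on, top 195 mm up
- anvil (a point): centre of the top of the micrometer's anvil, a steel disc 52 mm across facing up, at z = 0.077, straight under the spindle; axes as micrometer. The throat is open to -y and both x sides: a handle lying along x is slid in towards +y, held near one end; the thimble and boss above leave room for a gripper only 60 mm or more from the spindle axis
- spindle_tip (a point): centre of the flat lower face of the steel spindle, 10 mm across, straight above the anvil; it moves up and down and does not turn
- spindle (a joint): the micrometer's reading: height of the spindle's face above the anvil, m. Starts at 0.019 to 0.021, so the handle (0.016) goes under it with 3 to 5 mm to spare; it travels from 0.015 to 0.022
- thimble_grip (a point): centre of the ratchet thimble: upright knurled dark cylinder 30 mm across, 44 mm tall (z = 0.157 to 0.201, then a 5 mm cap) on the spindle's axis, free all round; it turns in place. Clockwise from above lowers the spindle 10 mm a turn; let go and regrip as often as needed, the spindle stays. Once it presses the part with about 10 N the ratchet slips (0.04 N m): thimble turns on, spindle stays clamped
- thimble (a joint): angle through which the ratchet has slipped, rad: 0 at the start; grows only while the thimble is turned clockwise with the spindle stopped on a part. It is not the angle of the thimble
- bottle: a blue shaker bottle, 225 mm tall, 86 mm wide, loose, standing by on the mat; must be left alone. Origin at its underside
- scissors: orange-handled scissors lying flat, 165 mm long, loose, standing by on the mat; must be left alone. Origin at its underside
- phone: a phone lying in a blue case, 155 x 78 x 12 mm, loose, standing by on the mat; must be left alone. Origin at its underside
- thread_cone: a cone of dark red thread, 145 mm tall, 72 mm wide at the foot, loose, standing by on the mat; must be left alone. Origin at its underside
- button_jar: a clear jar of buttons with a white cap, 76 mm tall, 72 mm wide, loose, standing by on the mat; must be left alone. Origin at its underside
- marker: a red marker pen lying down, 135 mm long, loose, standing by on the mat; must be left alone. Origin at its underside
Things that resemble listed ones, but are neither listed nor needed, are in the scene too. Of the things like the part that bears red_handle_mid, leave any that is green; of the rest the smaller one is meant.

How it is judged:
By the outcome, as a careful person would: the job done as asked, in the order asked, and still so for the second after the job is handed in, with the robot touching nothing.
It also fails if it takes over 72 s, if anything falls off the work surface, if the arm or the gripper's body presses on something with over 40 N, if the wrist force passes 120 N, or if a joint passes its speed limit or range.

## Working session

There is one attempt and no reset: what is moved stays moved. The work goes in short steps, Python scripts to look and compute and a tool call to move; the robot and the scene stay as the last step left them, time stands still between calls to the robot, and variables do not carry over. Pictures are saved under pics/ and viewed, at most 10 in all, crops included, and the job is handed in when it is done.

Besides the shell and the picture viewer there is one more tool, called after "Call:" by a JSON object that holds its "method" and its "body", one argument or row to a line. move_arm: Moves the arm, as the interface text tells. Its arguments: {"type":"object","properties":{"increments":{"type":"array","items":{"type":"object","properties":{"dx":{"type":"number"},"dy":{"type":"number"},"dz":{"type":"number"},"ax":{"type":"number"},"ay":{"type":"number"},"az":{"type":"number"},"hand":{"type":"number"}}}},"squeeze":{"type":"number"}},"required":["increments"]}

```bash
mkdir -p pics
cat > h.py <<'E'
import numpy as np, cv2
from workcell import arm
from scipy.spatial.transform import Rotation as R
def world(s,u,v,d=None,T=None):
    u=np.atleast_1d(u).astype(float);v=np.atleast_1d(v).astype(float)
    if d is None: d=s["depth"][v.astype(int),u.astype(int)]
    p=np.stack([(u-s["cx"])/s["fx"]*d,-(v-s["cy"])/s["fy"]*d,-d],1)
    if "eye" in s: return p@np.array(s["rotation"]).T+np.array(s["eye"])
    M=np.array(s["tool_from_camera"]);p=p@M[:3,:3].T+M[:3,3]
    return p@T[0].T+T[1]
def cloud(s,T=None):
    h,w=s["depth"].shape;v,u=np.mgrid[:h,:w]
    return world(s,u.ravel(),v.ravel(),s["depth"].ravel(),T).reshape(h,w,3)
E
python3 - <<'E'
from h import *
o=arm.observe();print(o)
s={}
for n in("scene","side"):
    s[n]=arm.snapshot(n);c=s[n];print(n,c["eye"],c["rotation"],c["fx"],[k for k in c])
    for l in("tray","red_handle_mid","black_handle_mid","micrometer","thimble_grip","anvil","bottle","thread_cone"):
        for r in arm.look_for(l,n)[:3]:
            b=r["box"];u,v=b[0]+b[2]/2,b[1]+b[3]/2
            print(l,round(r["conf"],2),np.round(b),world(c,u,v).round(3))
cv2.imwrite("pics/a.png",s["scene"]["color"]);cv2.imwrite("pics/b.png",s["side"]["color"])
np.savez("s.npz",**{n+"_c":cloud(s[n]) for n in s},**{n+"_i":s[n]["color"] for n in s})
print(arm.tcp_to_tips)
E
```

```text
{'t': 0.0, 'joint_positions': array([ 6.64628714e+01,  1.22249565e+01, -2.00828169e+00,  7.58289228e+01,
       -8.31757366e-04,  9.00018447e+01]), 'joint_velocities': array([ 0.05839458, -0.00081979,  0.04204353,  0.14025844, -0.0049192 ,
       -0.03977855]), 'tau': array([-6.28722497e-03, -6.86160994e+01,  4.87117696e+01,  1.75539264e-02,
       -3.39223479e-04, -7.01862760e-06]), 'position': array([0.19955456, 0.45812113, 0.24781451]), 'tool_rot': array([-1.79937839e+02,  8.33758258e-04,  1.56461028e+02]), 'contact_force': array([ 0.83172536, -0.64188392,  0.26792674]), 'moment': array([0.02006749, 0.01813444, 0.02623959]), 'grasp_force': 0.0, 'grip_width': 1.0023045084999929}
scene [1.21363671 0.35908712 1.43309024] [ 31.96882828  -0.48961898 126.2400627 ] 488.5046220552935 ['color', 'depth', 'fx', 'fy', 'cx', 'cy', 'eye', 'rotation']
tray 0.96 [187. 141.  57.  56.] [-223.526 -224.38  -223.306]
red_handle_mid 0.84 [144.  97.  51.  46.] [-242.837 -243.692 -242.618]
red_handle_mid 0.75 [234. 185.  40.  36.] [-208.83  -209.685 -208.611]
red_handle_mid 0.61 [205. 155.  33.  36.] [-2
[... 1364 characters left out ...]
] [57.057 56.18  57.963]
anvil 0.35 [243. 249.  75.  63.] [44.273 43.397 45.179]
bottle 0.66 [133. 126.  26.  49.] [31.674 30.797 32.58 ]
thread_cone 0.87 [320. 225.  22.  42.] [52.463 51.586 53.369]Traceback (most recent call last):
  File "<stdin>", line 11, in <module>
  File "h.py", line 13, in cloud
    return world(s,u.ravel(),v.ravel(),s["depth"].ravel(),T).reshape(h,w,3)
           ~~~~~^^^^^^^^^^^^^^^^^^^^^^^^^^^^^^^^^^^^^^^^^^^^
  File "h.py", line 8, in world
    if "eye" in s: return p@np.array(s["rotation"]).T+np.array(s["eye"])
                          ~~~~~~~~~~~~~~~~~~~~~~~~~~~^~~~~~~~~~~~~~~~~~~
ValueError: operands could not be broadcast together with shapes (196608,) (3,)
```

View pics/a.png

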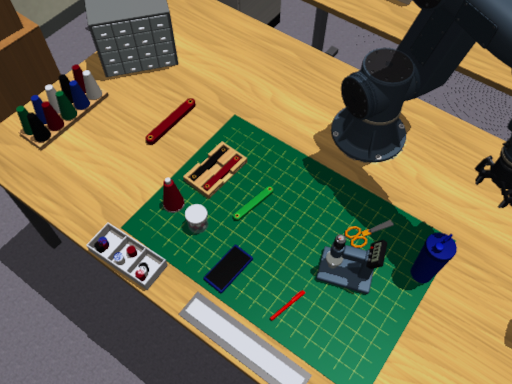

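View pics/b.png

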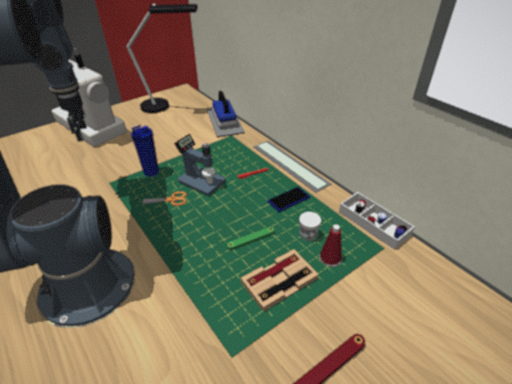

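The scene shows the tray at (215,168) with the red and black handles. A bigger red one lies off the mat at (171,120), a green one at (253,203), and the micrometer at (345,262). The camera rotation is given as rpy, so I'll fix the helper.

```bash
sed -i 's/np.array(s\["rotation"\]).T/R.from_euler("xyz",s["rotation"],degrees=True).as_matrix().T/' h.py
python3 - <<'E'
from h import *
for n,B in(("scene",dict(tray=(180,138,70,62),mic=(308,228,82,68))),("side",dict(tray=(240,248,80,66),mic=(170,130,60,66)))):
    c=arm.snapshot(n);P=cloud(c);np.savez(n+".npz",P=P,i=c["color"])
    for k,(x,y,w,h) in B.items():
        p=P[y:y+h,x:x+w].reshape(-1,3);i=c["color"][y:y+h,x:x+w].reshape(-1,3).astype(int)
        if k=="tray":
            m=(p[:,2]>.022)&(p[:,2]<.06);q=p[m]
            r=m&(i[:,2]>60)&(i[:,2]>3*i[:,1]); 
            print(n,"tray",cv2.minAreaRect(q[:,:2].astype('f4')),"red",cv2.minAreaRect(p[r][:,:2].astype('f4')),p[r][:,2].mean(),r.sum())
        else:
            for lo,hi in((.012,.04),(.06,.09),(.12,.15),(.15,.19),(.185,.25)):
                q=p[(p[:,2]>lo)&(p[:,2]<hi)]
                if len(q)>3: print(n,"mic",lo,len(q),np.median(q,0).round(3),cv2.minAreaRect(q[:,:2].astype('f4')))
    m=P[300,300] if n=="scene" else P[230,220]
    for l in("bottle","scissors","phone","thread_cone","button_jar","marker"):
        for r in arm.look_for(l,n)[:1]:
            b=r["box"];print(l,round(r["conf"],2),world(c,b[0]+b[2]/2,b[1]+b[3]/2).round(3))
E
```

```text
scene tray ((0.5211418271064758, -0.3522959351539612), (0.12556664645671844, 0.2883937954902649), 87.27632904052734) red ((0.4835391044616699, -0.3174439072608948), (0.025176892057061195, 0.1777953803539276), 87.55333709716797) 0.027872877825534444 242
scene mic 0.012 1174 [0.567 0.218 0.027] ((0.497083842754364, 0.21506625413894653), (0.2320307344198227, 0.2446945160627365), 32.826438903808594)
scene mic 0.06 267 [0.552 0.198 0.077] ((0.5504751205444336, 0.22458584606647491), (0.04183461144566536, 0.14268237352371216), 13.896392822265625)
scene mic 0.12 311 [0.55  0.224 0.145] ((0.5536869764328003, 0.2213572859764099), (0.05657282471656799, 0.11732326447963715), 23.05034065246582)
scene mic 0.15 525 [0.539 0.268 0.169] ((0.5376214981079102, 0.23168891668319702), (0.08112277835607529, 0.14860713481903076), 19.083961486816406)
scene mic 0.185 317 [0.539 0.282 0.192] ((0.5466979742050171, 0.24214580655097961), (0.07901731878519058, 0.14895233511924744), 31.26383399963379)
bottle 0.66 [[0.445 0.419 0.187]]
scissors 0.74 [[0.372 0.224 0.   ]]
phone 0.83 [[ 0.749 -0.074  0.018]]
thread_co
[... 610 characters left out ...]
14143213629722595), 16.253660202026367)
side mic 0.12 227 [0.533 0.219 0.139] ((0.5379566550254822, 0.22399525344371796), (0.05362739413976669, 0.1344691514968872), 28.653955459594727)
side mic 0.15 322 [0.532 0.266 0.17 ] ((0.5329734086990356, 0.22855105996131897), (0.08350691944360733, 0.14422038197517395), 13.172585487365723)
side mic 0.185 122 [0.543 0.273 0.192] ((0.5455484390258789, 0.23908676207065582), (0.07587552815675735, 0.14729638397693634), 31.462770462036133)
bottle 0.67 [[0.391 0.38  0.13 ]]
scissors 0.72 [[0.363 0.21  0.007]]
phone 0.81 [[ 0.744 -0.086  0.01 ]]
thread_cone 0.81 [[ 0.656 -0.392  0.079]]
button_jar 0.58 [[ 0.665 -0.284  0.079]]
marker 0.61 [[0.708 0.139 0.007]]
```

```bash
cat > go.py <<'E'
import sys
from h import *
x,y,z,psi=map(float,sys.argv[1:5]);o=arm.observe()
R0=R.from_euler("xyz",o["tool_rot"],degrees=True);R1=R.from_euler("xyz",[180,0,psi],degrees=True)
d=R0.inv().apply(np.array([x,y,z])-o["position"]);r=(R0.inv()*R1).as_rotvec()
print("d",d.round(4),"a",r.round(4),"rows",round(max(np.linalg.norm(d)/.0417,np.linalg.norm(np.degrees(r))/7.16),1),"q",o["joint_positions"].round(1),o["t"])
E
python3 - <<'E'
from h import *
w=arm.snapshot("wrist");print(np.round(w["tool_from_camera"],3),w["fx"],w["cx"],w["cy"])
E
python3 go.py .42 .12 .42 110; grep -c . h.py
```

```text
[[ 0.     0.966  0.259  0.064]
 [ 1.    -0.     0.     0.001]
 [ 0.     0.259 -0.966 -0.125]
 [ 0.     0.     0.     1.   ]] 289.878441887976 260.98870995336995 193.00597574806258
d [-0.3371 -0.2223 -0.1717] a [ 0.     -0.      0.8109] rows 10.5 q [66.5 12.2 -2.  75.8  0.  90. ] 1.65
13
```

Call:
{"method": "move_arm", "body": {
  "increments": [
    {"dz": -0.04,"az": 0.12},
    {"dz": -0.08,"az": 0.24},
    {"dz": -0.12,"az": 0.37},
    {"dx": 0.0,"dy": -0.04,"dz": -0.15,"az": 0.5},
    {"dx": -0.03,"dy": -0.07,"dz": -0.15,"az": 0.62},
    {"dx": -0.06,"dy": -0.1,"dz": -0.15,"az": 0.75},
    {"dx": -0.1,"dy": -0.12,"dz": -0.15,"az": 0.87},
    {"dx": -0.13,"dy": -0.14,"dz": -0.15,"az": 1.0}
  ]
}}

```text
$.increments[0]: bad value
```

```bash
python3 go.py .56 .13 .40 20; python3 go.py .56 .13 .40 -75
```

```text
d [-0.4615 -0.1572 -0.1517] a [ 0.     -0.      2.3817] rows 19.1 q [66.5 12.2 -2.  75.8  0.  90. ] 1.65
d [-0.4615 -0.1572 -0.1517] a [ 0.      0.     -2.2434] rows 18.0 q [66.5 12.2 -2.  75.8  0.  90. ] 1.65
```

Call:
{"method": "move_arm", "body": {
  "increments": [
    {"dx": 0,"dy": 0,"dz": -0.04,"ax": 0,"ay": 0,"az": 0.12,"hand": 100},
    {"dx": 0,"dy": 0,"dz": -0.08,"ax": 0,"ay": 0,"az": 0.24,"hand": 100},
    {"dx": 0,"dy": 0,"dz": -0.12,"ax": 0,"ay": 0,"az": 0.37,"hand": 100},
    {"dx": 0,"dy": -0.04,"dz": -0.15,"ax": 0,"ay": 0,"az": 0.5,"hand": 100},
    {"dx": -0.03,"dy": -0.07,"dz": -0.15,"ax": 0,"ay": 0,"az": 0.62,"hand": 100},
    {"dx": -0.06,"dy": -0.1,"dz": -0.15,"ax": 0,"ay": 0,"az": 0.75,"hand": 100},
    {"dx": -0.1,"dy": -0.12,"dz": -0.15,"ax": 0,"ay": 0,"az": 0.87,"hand": 100},
    {"dx": -0.13,"dy": -0.14,"dz": -0.15,"ax": 0,"ay": 0,"az": 1.0,"hand": 100}
  ],
  "squeeze": 50
}}

```text
t: 2.32
position: [0.261, 0.2798, 0.3987]
tool_rot: [179.9, -0.0, 99.5]
contact_force: [1.0, 0.3, 0.1]
grip_width: 0.998
grasp_force: 0.0
```

```bash
python3 go.py .56 .13 .40 20; python3 go.py .56 .13 .40 -75
```

```text
d [-0.197   0.2702 -0.0012] a [ 4.0000e-04 -1.3000e-03  1.3873e+00] rows 11.1 q [ 47.   -0.2   5.9  96.   -0.  127.5] 2.3167
d [-0.197   0.2702 -0.0012] a [-1.0000e-03 -1.7000e-03  3.0453e+00] rows 24.4 q [ 47.   -0.2   5.9  96.   -0.  127.5] 2.3167
```

Call:
{"method": "move_arm", "body": {
  "increments": [
    {"dx": -0.197,"dy": 0.27,"dz": 0,"ax": 0,"ay": 0,"az": -1.0,"hand": 100},
    {"dx": -0.197,"dy": 0.27,"dz": 0,"ax": 0,"ay": 0,"az": -1.0,"hand": 100},
    {"dx": -0.197,"dy": 0.27,"dz": 0,"ax": 0,"ay": 0,"az": -1.0,"hand": 100},
    {"dx": -0.197,"dy": 0.27,"dz": 0,"ax": 0,"ay": 0,"az": -1.0,"hand": 100},
    {"dx": -0.197,"dy": 0.27,"dz": 0,"ax": 0,"ay": 0,"az": -1.0,"hand": 100},
    {"dx": -0.197,"dy": 0.27,"dz": 0,"ax": 0,"ay": 0,"az": -1.0,"hand": 100},
    {"dx": -0.197,"dy": 0.27,"dz": 0,"ax": 0,"ay": 0,"az": -1.0,"hand": 100},
    {"dx": -0.197,"dy": 0.27,"dz": 0,"ax": 0,"ay": 0,"az": -1.0,"hand": 100}
  ]
}}

```text
t: 2.98
position: [0.5333, 0.1457, 0.3985]
tool_rot: [180.0, 0.0, 152.1]
contact_force: [1.1, 2.3, 0.7]
grip_width: 1.002
grasp_force: 0.0
```

```bash
python3 go.py .56 .13 .40 -75
```

```text
d [-0.0309 -0.0014 -0.0015] a [-2.0000e-04  7.0000e-04 -2.3191e+00] rows 18.6 q [ 15.3  21.8  33.  101.2   0.   43.2] 2.9833
```

Call:
{"method": "move_arm", "body": {
  "increments": [
    {"dx": -0.03,"dy": 0,"dz": 0,"ax": 0,"ay": 0,"az": -1.0,"hand": 100},
    {"dx": -0.03,"dy": 0,"dz": 0,"ax": 0,"ay": 0,"az": -1.0,"hand": 100},
    {"dx": -0.03,"dy": 0,"dz": 0,"ax": 0,"ay": 0,"az": -1.0,"hand": 100},
    {"dx": -0.03,"dy": 0,"dz": 0,"ax": 0,"ay": 0,"az": -1.0,"hand": 100},
    {"dx": -0.03,"dy": 0,"dz": 0,"ax": 0,"ay": 0,"az": -1.0,"hand": 100},
    {"dx": -0.03,"dy": 0,"dz": 0,"ax": 0,"ay": 0,"az": -1.0,"hand": 100},
    {"dx": -0.03,"dy": 0,"dz": 0,"ax": 0,"ay": 0,"az": -1.0,"hand": 100},
    {"dx": -0.03,"dy": 0,"dz": 0,"ax": 0,"ay": 0,"az": -1.0,"hand": 100}
  ]
}}

```text
t: 3.65
position: [0.5583, 0.1329, 0.3983]
tool_rot: [180.0, -0.0, -150.6]
contact_force: [0.4, -0.2, 0.9]
grip_width: 1.0
grasp_force: 0.0
```

Call:
{"method": "move_arm", "body": {
  "increments": [
    {"dx": 0,"dy": 0,"dz": 0,"ax": 0,"ay": 0,"az": -1.0,"hand": 100},
    {"dx": 0,"dy": 0,"dz": 0,"ax": 0,"ay": 0,"az": -1.0,"hand": 100},
    {"dx": 0,"dy": 0,"dz": 0,"ax": 0,"ay": 0,"az": -1.0,"hand": 100},
    {"dx": 0,"dy": 0,"dz": 0,"ax": 0,"ay": 0,"az": -1.0,"hand": 100},
    {"dx": 0,"dy": 0,"dz": 0,"ax": 0,"ay": 0,"az": -1.0,"hand": 100},
    {"dx": 0,"dy": 0,"dz": 0,"ax": 0,"ay": 0,"az": -1.0,"hand": 100},
    {"dx": 0,"dy": 0,"dz": 0,"ax": 0,"ay": 0,"az": -1.0,"hand": 100},
    {"dx": 0,"dy": 0,"dz": 0,"ax": 0,"ay": 0,"az": -1.0,"hand": 100}
  ]
}}

```text
t: 4.32
position: [0.5583, 0.133, 0.3983]
tool_rot: [-180.0, -0.0, -93.3]
contact_force: [-0.2, 0.2, 0.2]
grip_width: 1.0
grasp_force: 0.0
```

Run:
```python
from h import *
o=arm.observe();w=arm.snapshot("wrist")
T=(R.from_euler("xyz",o["tool_rot"],degrees=True).as_matrix(),o["position"]);print(o["tool_rot"],T[1])
cv2.imwrite("pics/c.png",w["color"]);P=cloud(w,T);np.savez("wm.npz",P=P,i=w["color"])
for l in("anvil","thimble_grip","spindle_tip","micrometer"):
    for r in arm.look_for(l,"wrist")[:2]: print(l,round(r["conf"],2),np.round(r["box"]))
p=P.reshape(-1,3);p=p[(abs(p[:,0]-.56)<.2)&(abs(p[:,1]-.2)<.2)]
for lo,hi in((.018,.032),(.072,.082),(.147,.157),(.185,.199),(.201,.212)):
    q=p[(p[:,2]>lo)&(p[:,2]<hi)]
    if len(q)>3: print(lo,len(q),np.median(q,0).round(4),cv2.minAreaRect(q[:,:2].astype('f4')))
```

```text
[-1.79999984e+02 -6.61217190e-05 -9.32678347e+01] [0.55832398 0.13295558 0.3983148 ]
anvil 0.66 [225. 148.  99. 154.]
thimble_grip 0.71 [226. 149. 102. 153.]
spindle_tip 0.54 [ 79.   0. 105.  56.]
micrometer 0.96 [227. 149.  98. 156.]
0.018 3546 [0.5293 0.2076 0.0256] ((0.5199475288391113, 0.2781826853752136), (0.1278948038816452, 0.2929188907146454), 23.699954986572266)
0.072 450 [0.5506 0.171  0.0767] ((0.49808210134506226, 0.2780987620353699), (0.050621531903743744, 0.2806641757488251), 31.729806900024414)
0.147 1001 [0.5405 0.2383 0.1486] ((0.5447306036949158, 0.21592651307582855), (0.07863017171621323, 0.1124846488237381), 17.5927791595459)
0.185 924 [0.5252 0.2875 0.1898] ((0.5399320125579834, 0.2341383397579193), (0.07952985912561417, 0.14425691962242126), 18.942445755004883)
0.201 258 [0.5585 0.1793 0.2049] ((0.5576578974723816, 0.18024790287017822), (0.0268869586288929, 0.02645357884466648), 31.981103897094727)
```

View pics/c.png

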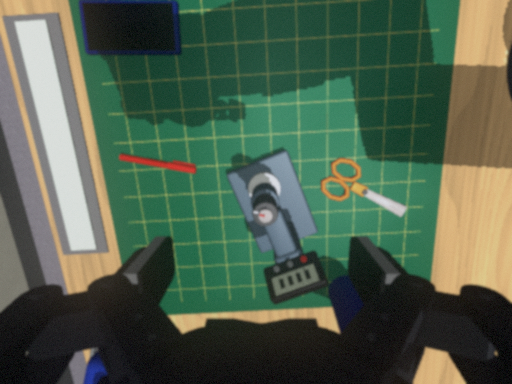

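The cap sits at (263,214) and the anvil at (264,187), with the scissors and marker clear. Next is the micrometer's yaw, from the foot and display edges.

```bash
python3 - <<'E'
from h import *
from scipy.optimize import least_squares
d=np.load("wm.npz");P=d["P"];p=P[145:305,222:332].reshape(-1,3)
for lo,hi in((.02,.032),(.187,.199)):
    q=p[(p[:,2]>lo)&(p[:,2]<hi)];m=np.zeros((500,500),np.uint8)
    ij=((q[:,:2]-[.4,.05])*1000).astype(int);m[ij[:,1],ij[:,0]]=255;m=cv2.morphologyEx(m,cv2.MORPH_CLOSE,np.ones((7,7)))
    n,L,S,C=cv2.connectedComponentsWithStats(m)
    for k in range(1,n):
        if S[k,4]>400: print(lo,S[k,4],cv2.minAreaRect(np.argwhere(L==k)[:,::-1].astype('f4')), "mm from .4,.05")
q=p[(p[:,2]>.073)&(p[:,2]<.081)];q=q[np.hypot(*(q[:,:2]-[.557,.18]).T)<.035]
h=cv2.convexHull(q[:,:2].astype('f4'))[:,0]
f=least_squares(lambda c:np.hypot(*(h-c).T)-.026,[.557,.18],loss="soft_l1",f_scale=.001);print("anvil",f.x,np.hypot(*(h-f.x).T).round(4),q[:,2].mean())
E
python3 go.py .484 -.3 .40 177
```

```text
0.02 11245 ((143.8677978515625, 172.32855224609375), (116.70968627929688, 165.35763549804688), 18.67670440673828) mm from .4,.05
0.187 1285 ((119.84492492675781, 241.3644256591797), (79.04666137695312, 19.81266212463379), 19.358993530273438) mm from .4,.05
anvil [0.55847953 0.18114017] [0.0256 0.025  0.0251 0.0257 0.0255 0.0255 0.0257 0.0257 0.0256 0.0256
 0.0257 0.0263 0.0264 0.0262 0.0261 0.0259 0.0262 0.026  0.0257 0.0257
 0.0258 0.0256 0.0259 0.0248] 0.07671291497769915
d [ 0.437   0.0448 -0.0017] a [ 1.0000e-04 -1.0000e-04  1.5555e+00] rows 12.4 q [ 13.4  25.1  38.  103.    0.  -72.7] 4.5667
```

Call:
{"method": "move_arm", "body": {
  "increments": [
    {"dx": 0.46,"dy": 0.08,"dz": 0,"ax": 0,"ay": 0,"az": 1.55,"hand": 100},
    {"dx": 0.46,"dy": 0.08,"dz": 0,"ax": 0,"ay": 0,"az": 1.55,"hand": 100},
    {"dx": 0.46,"dy": 0.08,"dz": 0,"ax": 0,"ay": 0,"az": 1.55,"hand": 100},
    {"dx": 0.46,"dy": 0.08,"dz": 0,"ax": 0,"ay": 0,"az": 1.55,"hand": 100},
    {"dx": 0.46,"dy": 0.08,"dz": 0,"ax": 0,"ay": 0,"az": 1.55,"hand": 100},
    {"dx": 0.46,"dy": 0.08,"dz": 0,"ax": 0,"ay": 0,"az": 1.55,"hand": 100},
    {"dx": 0.46,"dy": 0.08,"dz": 0,"ax": 0,"ay": 0,"az": 1.55,"hand": 100},
    {"dx": 0.46,"dy": 0.08,"dz": 0,"ax": 0,"ay": 0,"az": 1.55,"hand": 100}
  ]
}}

```text
t: 5.23
position: [0.4795, -0.193, 0.3986]
tool_rot: [-180.0, 0.0, -151.5]
contact_force: [1.8, -0.7, 0.2]
grip_width: 1.006
grasp_force: 0.0
```

```bash
python3 go.py .45 -.32 .3 177
```

```text
d [ 0.0866 -0.0975  0.0986] a [-3.000e-04  4.000e-04  5.501e-01] rows 4.4 q [-21.9  16.6  25.8  99.1  -0.  -50.4] 5.2333
```

Call:
{"method": "move_arm", "body": {
  "increments": [
    {"dx": 0.087,"dy": -0.098,"dz": 0.099,"ax": 0,"ay": 0,"az": 0.55,"hand": 100},
    {"dx": 0.087,"dy": -0.098,"dz": 0.099,"ax": 0,"ay": 0,"az": 0.55,"hand": 100},
    {"dx": 0.087,"dy": -0.098,"dz": 0.099,"ax": 0,"ay": 0,"az": 0.55,"hand": 100},
    {"dx": 0.087,"dy": -0.098,"dz": 0.099,"ax": 0,"ay": 0,"az": 0.55,"hand": 100},
    {"dx": 0.087,"dy": -0.098,"dz": 0.099,"ax": 0,"ay": 0,"az": 0.55,"hand": 100},
    {"dx": 0.087,"dy": -0.098,"dz": 0.099,"ax": 0,"ay": 0,"az": 0.55,"hand": 100},
    {"dx": 0.087,"dy": -0.098,"dz": 0.099,"ax": 0,"ay": 0,"az": 0.55,"hand": 100}
  ]
}}

```text
t: 5.82
position: [0.4521, -0.3191, 0.2997]
tool_rot: [180.0, 0.0, 177.5]
contact_force: [-0.5, 0.2, 0.8]
grip_width: 0.998
grasp_force: 0.0
```

```bash
cat > red.py <<'E'
from h import *
import sys
o=arm.observe();w=arm.snapshot("wrist")
T=(R.from_euler("xyz",o["tool_rot"],degrees=True).as_matrix(),o["position"]);print(o["tool_rot"],T[1],o["grip_width"])
cv2.imwrite(sys.argv[1],w["color"]);P=cloud(w,T);i=w["color"].astype(int)
for r in arm.look_for("red_handle_mid","wrist")[:3]: print(round(r["conf"],2),np.round(r["box"]))
m=((i[...,2]>50)&(i[...,2]>2.5*i[...,1])&(i[...,2]>2.5*i[...,0])&(P[...,2]<float(sys.argv[2]))).astype(np.uint8)
m=cv2.morphologyEx(m,cv2.MORPH_CLOSE,np.ones((9,9),np.uint8))
n,L,S,C=cv2.connectedComponentsWithStats(m)
for k in range(1,n):
    if S[k,4]>300:
        q=P[L==k];z=np.median(q[:,2]);q=q[abs(q[:,2]-z)<.005];print(S[k],z.round(4),cv2.minAreaRect(q[:,:2].astype('f4')))
E
python3 red.py pics/d.png .06
```

```text
[1.79991671e+02 1.15794541e-02 1.77539304e+02] [ 0.4521066  -0.31907928  0.29965728] 0.9981498903616055
0.98 [253. 122.  20. 126.]
0.98 [351. 141.  42. 100.]
0.64 [  0.  38.  76. 188.]
[   0   39   63  178 3891] 0.0233 ((0.3999474048614502, -0.624552309513092), (0.2363828718662262, 0.037884246557950974), 0.7906315326690674)
[256 147  15  63 597] 0.026 ((0.4748433828353882, -0.3169060945510864), (0.017886774614453316, 0.09022612124681473), 84.89811706542969)
[216 282  33  35 639] 0.0407 ((0.653078556060791, -0.3686452805995941), (0.04961876571178436, 0.013227761723101139), 62.53303909301758)
```

View pics/d.png

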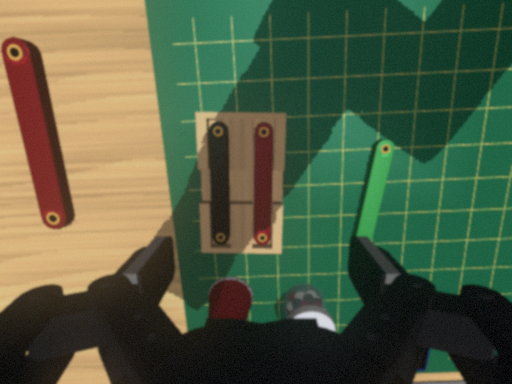

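Red handle eyelets are at (264,131) and (262,238); black lies to the left, green and the bigger red one outside the tray.

```bash
python3 - <<'E'
from h import *
o=arm.observe();w=arm.snapshot("wrist")
T=(R.from_euler("xyz",o["tool_rot"],degrees=True).as_matrix(),o["position"])
def pl(u,v,z):
    a=world(w,u,v,np.array([.1]),T)[0];b=world(w,u,v,np.array([.6]),T)[0];return (a+(b-a)*(z-a[2])/(b[2]-a[2]))
a,b=pl(264,131,.026),pl(262.5,238,.026);d=b-a;print(a,b,(a+b)/2,np.linalg.norm(d),np.degrees(np.arctan2(d[1],d[0])))
print(pl(254.5,180,.026),pl(272,180,.026), cloud(w,T)[180,263])
E
python3 go.py .482 -.317 .12 177
```

```text
[ 0.40956907 -0.312799    0.026     ] [ 0.56548313 -0.32093337  0.026     ] [ 0.4875261  -0.31686618  0.026     ] 0.1561261177506996 -2.9865348563392216
[ 0.47666516 -0.32874751  0.026     ] [ 0.47765581 -0.30408274  0.026     ] [ 0.47714471 -0.31676682  0.02600741]
d [-0.0289  0.0029  0.1804] a [-0.0008  0.0014  0.0119] rows 4.4 q [-35.1  18.7  14.1  85.3   0.  -32.8] 5.9667
```

Call:
{"method": "move_arm", "body": {
  "increments": [
    {"dx": -0.034,"dy": 0.003,"dz": 0.18,"ax": 0,"ay": 0,"az": 0.012,"hand": 50},
    {"dx": -0.034,"dy": 0.003,"dz": 0.18,"ax": 0,"ay": 0,"az": 0.012,"hand": 50},
    {"dx": -0.034,"dy": 0.003,"dz": 0.18,"ax": 0,"ay": 0,"az": 0.012,"hand": 50},
    {"dx": -0.034,"dy": 0.003,"dz": 0.18,"ax": 0,"ay": 0,"az": 0.012,"hand": 50},
    {"dx": -0.034,"dy": 0.003,"dz": 0.18,"ax": 0,"ay": 0,"az": 0.012,"hand": 50},
    {"dx": -0.034,"dy": 0.003,"dz": 0.18,"ax": 0,"ay": 0,"az": 0.012,"hand": 50},
    {"dx": -0.034,"dy": 0.003,"dz": 0.18,"ax": 0,"ay": 0,"az": 0.012,"hand": 50}
  ]
}}

```text
t: 6.55
position: [0.4865, -0.317, 0.1199]
tool_rot: [180.0, -0.0, 177.0]
contact_force: [0.4, 0.0, 0.3]
grip_width: 0.5
grasp_force: 0.0
```

```bash
python3 go.py .486 -.317 .028 177;python3 -c "
from workcell import arm;print(arm.tcp_to_tips)"
```

```text
d [ 0.0005 -0.0001  0.0919] a [ 0.0001 -0.0003 -0.0005] rows 2.2 q [-33.1  24.7  -3.5  61.9  -0.  -30.1] 6.55
0.017
```

Call:
{"method": "move_arm", "body": {
  "increments": [
    {"dx": 0,"dy": 0,"dz": 0.03,"ax": 0,"ay": 0,"az": 0,"hand": 50},
    {"dx": 0,"dy": 0,"dz": 0.06,"ax": 0,"ay": 0,"az": 0,"hand": 50},
    {"dx": 0,"dy": 0,"dz": 0.08,"ax": 0,"ay": 0,"az": 0,"hand": 50},
    {"dx": 0,"dy": 0,"dz": 0.091,"ax": 0,"ay": 0,"az": 0,"hand": 50},
    {"dx": 0,"dy": 0,"dz": 0.091,"ax": 0,"ay": 0,"az": 0,"hand": 45},
    {"dx": 0,"dy": 0,"dz": 0.091,"ax": 0,"ay": 0,"az": 0,"hand": 10},
    {"dx": 0,"dy": 0,"dz": 0.091,"ax": 0,"ay": 0,"az": 0,"hand": 10},
    {"dx": 0,"dy": 0,"dz": 0.091,"ax": 0,"ay": 0,"az": 0,"hand": 10}
  ],
  "squeeze": 50
}}

```text
t: 7.22
position: [0.4874, -0.3184, 0.0305]
tool_rot: [-179.9, 0.2, 176.9]
contact_force: [-1.7, 0.8, 11.5]
grip_width: 0.289
grasp_force: 51.0
```

Call:
{"method": "move_arm", "body": {
  "increments": [
    {"dx": 0,"dy": 0,"dz": 0,"ax": 0,"ay": 0,"az": 0,"hand": 10},
    {"dx": 0,"dy": 0,"dz": 0,"ax": 0,"ay": 0,"az": 0,"hand": 10}
  ]
}}

```text
t: 7.38
position: [0.4874, -0.3184, 0.0305]
tool_rot: [-179.9, 0.2, 176.9]
contact_force: [-2.0, 0.7, 10.2]
grip_width: 0.289
grasp_force: 50.8
```

Call:
{"method": "move_arm", "body": {
  "increments": [
    {"dx": 0,"dy": 0,"dz": -0.01,"ax": 0,"ay": 0,"az": 0,"hand": 10},
    {"dx": 0,"dy": 0,"dz": -0.025,"ax": 0,"ay": 0,"az": 0,"hand": 10},
    {"dx": 0,"dy": 0,"dz": -0.045,"ax": 0,"ay": 0,"az": 0,"hand": 10},
    {"dx": 0,"dy": 0,"dz": -0.07,"ax": 0,"ay": 0,"az": 0,"hand": 10},
    {"dx": 0,"dy": 0,"dz": -0.1,"ax": 0,"ay": 0,"az": 0,"hand": 10},
    {"dx": 0,"dy": 0,"dz": -0.13,"ax": 0,"ay": 0,"az": 0,"hand": 10},
    {"dx": 0,"dy": 0,"dz": -0.13,"ax": 0,"ay": 0,"az": 0,"hand": 10}
  ]
}}

```text
t: 7.97
position: [0.4884, -0.319, 0.1656]
tool_rot: [-179.7, 0.4, 176.9]
contact_force: [0.9, -0.1, -0.9]
grip_width: 0.286
grasp_force: 49.5
```

```bash
python3 go.py .48 0 .15 177
python3 - <<'E'
from h import *
w=arm.snapshot("wrist");cv2.imwrite("pics/e.png",w["color"])
E
```

```text
d [0.0259 0.3182 0.014 ] a [-0.0045  0.0077 -0.0021] rows 7.7 q [-33.2  23.1   0.9  67.3  -0.  -30. ] 7.9667
```

View pics/e.png

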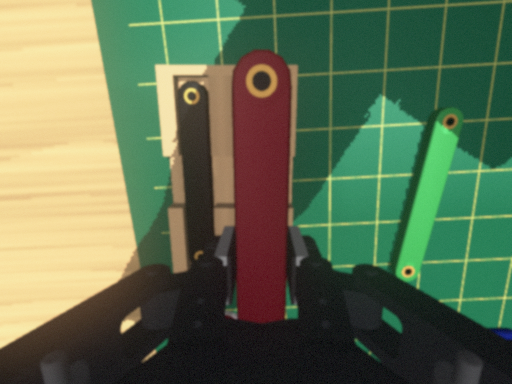

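Red handle is held at its middle (260,180); black stays in its pocket (195,180). Carrying it to a free spot on the mat for the regrip.

Call:
{"method": "move_arm", "body": {
  "increments": [
    {"dx": 0.01,"dy": 0.318,"dz": 0.014,"ax": 0,"ay": 0,"az": 0,"hand": 10},
    {"dx": 0.01,"dy": 0.318,"dz": 0.014,"ax": 0,"ay": 0,"az": 0,"hand": 10},
    {"dx": 0.01,"dy": 0.318,"dz": 0.014,"ax": 0,"ay": 0,"az": 0,"hand": 10},
    {"dx": 0.01,"dy": 0.318,"dz": 0.014,"ax": 0,"ay": 0,"az": 0,"hand": 10},
    {"dx": 0.01,"dy": 0.318,"dz": 0.014,"ax": 0,"ay": 0,"az": 0,"hand": 10},
    {"dx": 0.01,"dy": 0.318,"dz": 0.014,"ax": 0,"ay": 0,"az": 0,"hand": 10},
    {"dx": 0.01,"dy": 0.318,"dz": 0.014,"ax": 0,"ay": 0,"az": 0,"hand": 10},
    {"dx": 0.01,"dy": 0.318,"dz": 0.014,"ax": 0,"ay": 0,"az": 0,"hand": 10}
  ]
}}

```text
t: 8.68
position: [0.4927, 0.0037, 0.1442]
tool_rot: [180.0, -0.0, 177.0]
contact_force: [0.5, -0.6, -0.6]
grip_width: 0.289
grasp_force: 49.6
```

Call:
{"method": "move_arm", "body": {
  "increments": [
    {"dx": 0.01,"dy": 0.02,"dz": 0.03,"ax": 0,"ay": 0,"az": 0,"hand": 10},
    {"dx": 0.01,"dy": 0.02,"dz": 0.06,"ax": 0,"ay": 0,"az": 0,"hand": 10},
    {"dx": 0.01,"dy": 0.02,"dz": 0.09,"ax": 0,"ay": 0,"az": 0,"hand": 10},
    {"dx": 0.01,"dy": 0.02,"dz": 0.1,"ax": 0,"ay": 0,"az": 0,"hand": 10},
    {"dx": 0.01,"dy": 0.02,"dz": 0.108,"ax": 0,"ay": 0,"az": 0,"hand": 10},
    {"dx": 0.01,"dy": 0.02,"dz": 0.108,"ax": 0,"ay": 0,"az": 0,"hand": 10}
  ]
}}

```text
t: 9.18
position: [0.4842, 0.0208, 0.0358]
tool_rot: [-180.0, -0.1, 176.9]
contact_force: [-0.3, -0.2, -1.4]
grip_width: 0.287
grasp_force: 49.6
```

```bash
python3 go.py .48 0 .0225 177
```

```text
d [ 0.003  -0.021   0.0133] a [-0.0001 -0.0015 -0.0025] rows 0.6 q [  2.5  19.1 -25.5  45.5   0.    5.6] 9.1833
```

Call:
{"method": "move_arm", "body": {
  "increments": [
    {"dx": 0,"dy": 0,"dz": 0.007,"ax": 0,"ay": 0,"az": 0,"hand": 10},
    {"dx": 0,"dy": 0,"dz": 0.0125,"ax": 0,"ay": 0,"az": 0,"hand": 10},
    {"dx": 0,"dy": 0,"dz": 0.0125,"ax": 0,"ay": 0,"az": 0,"hand": 10},
    {"dx": 0,"dy": 0,"dz": 0.0125,"ax": 0,"ay": 0,"az": 0,"hand": 60},
    {"dx": 0,"dy": 0,"dz": 0.0125,"ax": 0,"ay": 0,"az": 0,"hand": 60},
    {"dx": 0,"dy": 0,"dz": 0.0125,"ax": 0,"ay": 0,"az": 0,"hand": 60},
    {"dx": 0,"dy": 0,"dz": 0.0125,"ax": 0,"ay": 0,"az": 0,"hand": 60}
  ]
}}

```text
t: 9.77
position: [0.4849, 0.021, 0.0242]
tool_rot: [180.0, 0.0, 176.9]
contact_force: [-0.3, 0.9, 0.4]
grip_width: 0.596
grasp_force: 0.0
```

Call:
{"method": "move_arm", "body": {
  "increments": [
    {"dx": 0,"dy": 0,"dz": -0.04,"ax": 0,"ay": 0,"az": 0,"hand": 60},
    {"dx": 0.03,"dy": 0,"dz": -0.08,"ax": 0,"ay": 0,"az": 0,"hand": 60},
    {"dx": 0.06,"dy": 0,"dz": -0.12,"ax": 0,"ay": 0,"az": 0,"hand": 60},
    {"dx": 0.07,"dy": 0,"dz": -0.16,"ax": 0,"ay": 0,"az": 0,"hand": 60},
    {"dx": 0.07,"dy": 0,"dz": -0.18,"ax": 0,"ay": 0,"az": 0,"hand": 60},
    {"dx": 0.07,"dy": 0,"dz": -0.18,"ax": 0,"ay": 0,"az": 0,"hand": 60}
  ]
}}

```text
t: 10.27
position: [0.4161, 0.0251, 0.2102]
tool_rot: [179.9, 0.5, 176.9]
contact_force: [1.9, 0.2, 2.4]
grip_width: 0.6
grasp_force: 0.0
```

```bash
python3 red.py pics/f.png .04
```

```text
[179.94100082   0.48528155 176.89414386] [0.41608665 0.02506471 0.21015525] 0.5996897508552398
0.72 [105. 190.  26.  80.]
0.58 [251. 155.  22. 143.]
[251 169  20  40 620] 0.018 ((0.43337059020996094, 0.023908913135528564), (0.02117999829351902, 0.04542999714612961), 85.22525024414062)
[ 251  227   19   65 1013] 0.0181 ((0.5228561162948608, 0.018363166600465775), (0.022309066727757454, 0.08627674728631973), 87.32538604736328)
```

View pics/f.png

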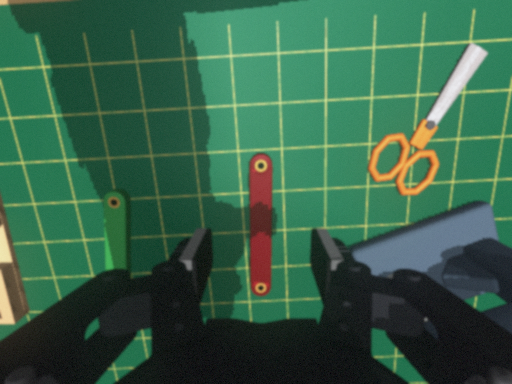

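Handle lies flat, with eyelets at (261,166) and (261,288); green is at the left and the scissors at the right.

```bash
python3 - <<'E'
from h import *
arm.snapshot("wrist");o=arm.observe();w=arm.snapshot("wrist")
T=(R.from_euler("xyz",o["tool_rot"],degrees=True).as_matrix(),o["position"]);print(o["position"],o["tool_rot"])
g=cv2.cvtColor(w["color"],cv2.COLOR_BGR2HSV)
def pl(u,v,z):
    a=world(w,u,v,np.array([.1]),T)[0];b=world(w,u,v,np.array([.6]),T)[0];return (a+(b-a)*(z-a[2])/(b[2]-a[2]))
c=w["color"].astype(int);m=((c[...,1]>1.8*c[...,0])&(c[...,2]>c[...,1])&(c[...,2]<2.5*c[...,1]))  # brass
e=[]
for v0 in(166,288):
    vv,uu=np.nonzero(m[v0-12:v0+12,247:275]);u,v=uu.mean()+247,vv.mean()+v0-12;print(u,v,len(uu));e.append(pl(u,v,.018))
a,b=e;d=b-a;print(a,b,(a+b)/2,np.linalg.norm(d),np.degrees(np.arctan2(d[1],d[0])))
E
python3 go.py .42 .0245 .022 177
```

```text
[0.41491977 0.02484522 0.20391597] [1.79993866e+02 5.12196714e-02 1.76885032e+02]
261.0 166.0 3
262.2962962962963 292.2962962962963 27
[0.40400925 0.02577118 0.018     ] [0.56009684 0.01888137 0.018     ] [0.48205304 0.02232627 0.018     ] 0.1562395809133452 -2.527434251941476
d [-0.0056  0.      0.1812] a [-0.0001 -0.0008 -0.0021] rows 4.3 q [  3.4   3.1 -19.1  67.8  -0.    6.5] 10.4667
```

Call:
{"method": "move_arm", "body": {
  "increments": [
    {"dx": 0,"dy": 0,"dz": 0.04,"ax": 0,"ay": 0,"az": 0,"hand": 60},
    {"dx": 0,"dy": 0,"dz": 0.08,"ax": 0,"ay": 0,"az": 0,"hand": 60},
    {"dx": 0,"dy": 0,"dz": 0.12,"ax": 0,"ay": 0,"az": 0,"hand": 60},
    {"dx": 0,"dy": 0,"dz": 0.15,"ax": 0,"ay": 0,"az": 0,"hand": 60},
    {"dx": 0,"dy": 0,"dz": 0.17,"ax": 0,"ay": 0,"az": 0,"hand": 60},
    {"dx": 0,"dy": 0,"dz": 0.178,"ax": 0,"ay": 0,"az": 0,"hand": 60},
    {"dx": 0,"dy": 0,"dz": 0.178,"ax": 0,"ay": 0,"az": 0,"hand": 60},
    {"dx": 0,"dy": 0,"dz": 0.178,"ax": 0,"ay": 0,"az": 0,"hand": 60}
  ]
}}

```text
t: 11.13
position: [0.4146, 0.0248, 0.0259]
tool_rot: [-180.0, -0.1, 176.9]
contact_force: [0.8, 0.2, 0.2]
grip_width: 0.602
grasp_force: 0.0
```

```bash
python3 go.py .415 .025 .022 177
```

```text
d [-0.0004  0.0002  0.0039] a [-0.0001 -0.001  -0.0021] rows 0.1 q [  3.4  12.8 -36.2  41.1   0.    6.5] 11.1333
```

Call:
{"method": "move_arm", "body": {
  "increments": [
    {"dx": 0,"dy": 0,"dz": 0.003,"ax": 0,"ay": 0,"az": 0,"hand": 10},
    {"dx": 0,"dy": 0,"dz": 0.003,"ax": 0,"ay": 0,"az": 0,"hand": 10},
    {"dx": 0,"dy": 0,"dz": 0.003,"ax": 0,"ay": 0,"az": 0,"hand": 10},
    {"dx": 0,"dy": 0,"dz": 0.003,"ax": 0,"ay": 0,"az": 0,"hand": 10},
    {"dx": 0,"dy": 0,"dz": 0.003,"ax": 0,"ay": 0,"az": 0,"hand": 10}
  ],
  "squeeze": 90
}}

```text
t: 11.55
position: [0.4155, 0.0249, 0.024]
tool_rot: [180.0, 0.1, 176.9]
contact_force: [-2.8, -0.1, 8.7]
grip_width: 0.275
grasp_force: 88.6
```

Call:
{"method": "move_arm", "body": {
  "increments": [
    {"dx": 0,"dy": 0,"dz": -0.01,"ax": 0,"ay": 0,"az": 0,"hand": 10},
    {"dx": 0,"dy": 0,"dz": -0.03,"ax": 0,"ay": 0,"az": 0,"hand": 10},
    {"dx": 0,"dy": 0,"dz": -0.05,"ax": 0,"ay": 0,"az": 0,"hand": 10},
    {"dx": 0,"dy": 0,"dz": -0.065,"ax": 0,"ay": 0,"az": 0,"hand": 10},
    {"dx": 0,"dy": 0,"dz": -0.077,"ax": 0,"ay": 0,"az": 0,"hand": 10},
    {"dx": 0,"dy": 0,"dz": -0.077,"ax": 0,"ay": 0,"az": 0,"hand": 10},
    {"dx": 0,"dy": 0,"dz": -0.077,"ax": 0,"ay": 0,"az": 0,"hand": 10}
  ]
}}

```text
t: 12.13
position: [0.4154, 0.0249, 0.1004]
tool_rot: [180.0, 0.1, 176.9]
contact_force: [-0.2, -0.1, -1.1]
grip_width: 0.271
grasp_force: 88.7
```

```bash
python3 - <<'E'
from h import *
o=arm.observe();w=arm.snapshot("wrist")
T=(R.from_euler("xyz",o["tool_rot"],degrees=True).as_matrix(),o["position"]);print(o["position"],o["tool_rot"])
P=cloud(w,T);i=w["color"].astype(int)
m=(i[...,2]>50)&(i[...,2]>2.5*i[...,1])&(i[...,2]>2.5*i[...,0])&(P[...,2]>.06)&(P[...,2]<.13)
q=P[m];print(len(q),np.linalg.lstsq(np.c_[q[:,:2]-o["position"][:2],np.ones(len(q))],q[:,2],rcond=None)[0],q.min(0),q.max(0))
s=arm.snapshot("side");P=cloud(s);i=s["color"].astype(int)
m=(i[...,2]>50)&(i[...,2]>2.5*i[...,1])&(i[...,2]>2.5*i[...,0])&(P[...,2]>.06)&(P[...,2]<.13)&(abs(P[...,1]-.02)<.04)&(abs(P[...,0]-.48)<.12)
q=P[m];print(len(q),q.min(0),q.max(0)); print(np.polyfit(q[:,0],q[:,2],1))
E
python3 go.py .4565 .064 .0985 198.9
```

```text
[0.41537274 0.02485546 0.10043574] [1.79987944e+02 1.16671253e-01 1.76882548e+02]
4130 [-0.0018256   0.00281016  0.09423916] [0.39466765 0.01090088 0.09215057] [0.45858343 0.03763086 0.10342378]
114 [0.39441169 0.00315898 0.08446814] [0.5565191  0.02919168 0.098343  ]
[-0.00389317  0.09502499]
d [-0.0399  0.0414  0.0008] a [ 0.     -0.0004 -0.3843] rows 3.1 q [  3.4   7.5 -30.1  52.4  -0.    6.5] 12.2333
```

```bash
python3 go.py .5195 .0825 .1008 198.9
```

```text
d [-0.1018  0.0633 -0.0015] a [ 0.     -0.0004 -0.3843] rows 3.1 q [  3.4   7.5 -30.1  52.4  -0.    6.5] 12.2333
```

Call:
{"method": "move_arm", "body": {
  "increments": [
    {"dx": -0.02,"dy": 0.012,"dz": -0.001,"ax": 0,"ay": 0,"az": -0.08,"hand": 10},
    {"dx": -0.04,"dy": 0.025,"dz": -0.001,"ax": 0,"ay": 0,"az": -0.16,"hand": 10},
    {"dx": -0.06,"dy": 0.038,"dz": -0.001,"ax": 0,"ay": 0,"az": -0.24,"hand": 10},
    {"dx": -0.08,"dy": 0.05,"dz": -0.001,"ax": 0,"ay": 0,"az": -0.31,"hand": 10},
    {"dx": -0.102,"dy": 0.063,"dz": -0.001,"ax": 0,"ay": 0,"az": -0.384,"hand": 10},
    {"dx": -0.102,"dy": 0.063,"dz": -0.001,"ax": 0,"ay": 0,"az": -0.384,"hand": 10},
    {"dx": -0.102,"dy": 0.063,"dz": -0.001,"ax": 0,"ay": 0,"az": -0.384,"hand": 10}
  ]
}}

```text
t: 12.82
position: [0.5201, 0.0826, 0.0995]
tool_rot: [180.0, -0.1, -161.1]
contact_force: [-0.9, -0.8, -0.7]
grip_width: 0.28
grasp_force: 88.8
```

```bash
python3 go.py .4935 .1582 .1008 198.9
```

```text
d [ 0.0006  0.0802 -0.0013] a [ 0.0003 -0.0018  0.0003] rows 1.9 q [  9.   19.7 -14.1  56.3  -0.   -9.9] 12.8167
```

Call:
{"method": "move_arm", "body": {
  "increments": [
    {"dx": 0,"dy": 0.01,"dz": -0.0013,"ax": 0,"ay": -0.0018,"az": 0,"hand": 10},
    {"dx": 0,"dy": 0.025,"dz": -0.0013,"ax": 0,"ay": -0.0018,"az": 0,"hand": 10},
    {"dx": 0,"dy": 0.04,"dz": -0.0015,"ax": 0,"ay": -0.0018,"az": 0,"hand": 10},
    {"dx": 0,"dy": 0.055,"dz": -0.0015,"ax": 0,"ay": -0.0018,"az": 0,"hand": 10},
    {"dx": 0.0005,"dy": 0.068,"dz": -0.0015,"ax": 0,"ay": -0.0018,"az": 0,"hand": 10},
    {"dx": 0.0005,"dy": 0.077,"dz": -0.0015,"ax": 0,"ay": -0.0018,"az": 0,"hand": 10},
    {"dx": 0.0005,"dy": 0.08,"dz": -0.0015,"ax": 0,"ay": -0.0018,"az": 0,"hand": 10},
    {"dx": 0.0005,"dy": 0.08,"dz": -0.0015,"ax": 0,"ay": -0.0018,"az": 0,"hand": 10}
  ]
}}

```text
t: 13.48
position: [0.4932, 0.1582, 0.1024]
tool_rot: [-180.0, 0.1, -161.1]
contact_force: [0.3, 0.1, -2.2]
grip_width: 0.274
grasp_force: 88.7
```

```bash
python3 go.py .4935 .1582 .0990 198.9
python3 - <<'E'
from h import *
P=[]
o=arm.observe();print(o["position"],o["tool_rot"])
T=(R.from_euler("xyz",o["tool_rot"],degrees=True).as_matrix(),o["position"]);w=arm.snapshot("wrist")
k=[]
for n in("scene","side"):
    s=arm.snapshot(n);P=cloud(s);i=s["color"].astype(int)
    m=(i[...,2]>50)&(i[...,2]>2.5*i[...,1])&(i[...,2]>2.5*i[...,0])&(abs(P[...,1]-.18)<.08)&(abs(P[...,0]-.55)<.12)&(P[...,2]>.06)
    q=P[m];u=(q[:,:2]-[.5583,.1804])@np.array([[.946,-.324],[.324,.946]]);print(n,len(q),u.min(0),u.max(0),q[:,2].min(),q[:,2].max())
    k.append(cv2.resize(s["color"][210:310,290:410] if n=="scene" else s["color"][120:220,150:270],(400,334),interpolation=cv2.INTER_CUBIC))
cv2.imwrite("pics/g.png",np.hstack(k))
E
```

```text
d [-0.0003 -0.      0.0034] a [-0.      0.0017  0.0004] rows 0.1 q [ 17.8  18.5 -15.4  56.1   0.   -1.1] 13.4833
[0.49321474 0.1581549  0.10235471] [-1.79998536e+02  9.75197871e-02 -1.61077460e+02]
scene 197 [-0.0919936  -0.01319598] [0.08597316 0.091945  ] 0.08606291223637208 0.1660964930652964
side 56 [-0.09074497 -0.0156119 ] [0.07293859 0.00365264] 0.08906385545234619 0.10094860816401174
```

View pics/g.png

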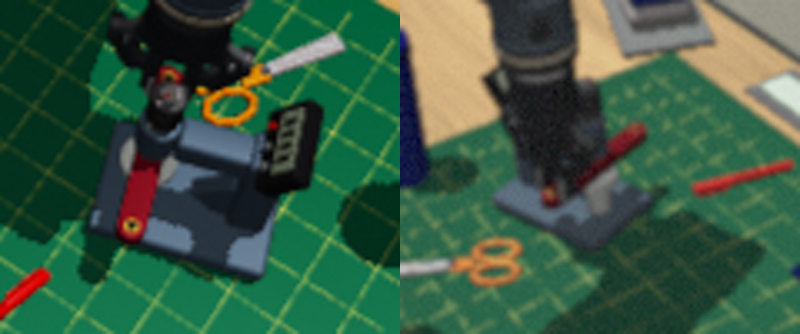

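Call:
{"method": "move_arm", "body": {
  "increments": [
    {"dx": 0,"dy": 0,"dz": 0.0015,"ax": 0,"ay": 0.0017,"az": 0,"hand": 10},
    {"dx": 0,"dy": 0,"dz": 0.003,"ax": 0,"ay": 0.0017,"az": 0,"hand": 10},
    {"dx": 0,"dy": 0,"dz": 0.0034,"ax": 0,"ay": 0.0017,"az": 0,"hand": 10},
    {"dx": 0,"dy": 0,"dz": 0.0034,"ax": 0,"ay": 0.0017,"az": 0,"hand": 10}
  ]
}}

```text
t: 13.97
position: [0.4938, 0.1573, 0.099]
tool_rot: [-180.0, 0.0, -161.1]
contact_force: [-0.7, -1.6, 2.6]
grip_width: 0.277
grasp_force: 89.2
```

Call:
{"method": "move_arm", "body": {
  "increments": [
    {"dx": 0,"dy": 0,"dz": 0,"ax": 0,"ay": 0,"az": 0,"hand": 30},
    {"dx": 0,"dy": 0,"dz": 0,"ax": 0,"ay": 0,"az": 0,"hand": 36},
    {"dx": 0,"dy": 0,"dz": 0,"ax": 0,"ay": 0,"az": 0,"hand": 45},
    {"dx": 0,"dy": 0,"dz": 0,"ax": 0,"ay": 0,"az": 0,"hand": 55},
    {"dx": 0,"dy": 0,"dz": 0,"ax": 0,"ay": 0,"az": 0,"hand": 55},
    {"dx": 0,"dy": 0,"dz": 0,"ax": 0,"ay": 0,"az": 0,"hand": 55}
  ]
}}

```text
t: 14.47
position: [0.4937, 0.1578, 0.099]
tool_rot: [180.0, 0.0, -161.1]
contact_force: [0.5, 0.4, -0.4]
grip_width: 0.556
grasp_force: 0.0
```

Call:
{"method": "move_arm", "body": {
  "increments": [
    {"dx": 0,"dy": 0,"dz": -0.015,"ax": 0,"ay": 0,"az": 0,"hand": 55},
    {"dx": 0,"dy": 0,"dz": -0.04,"ax": 0,"ay": 0,"az": 0,"hand": 55},
    {"dx": 0,"dy": 0,"dz": -0.08,"ax": 0,"ay": 0,"az": 0,"hand": 55},
    {"dx": 0,"dy": 0,"dz": -0.12,"ax": 0,"ay": 0,"az": 0,"hand": 55},
    {"dx": 0,"dy": 0,"dz": -0.16,"ax": 0,"ay": 0,"az": 0,"hand": 55},
    {"dx": 0,"dy": 0,"dz": -0.2,"ax": 0,"ay": 0,"az": 0,"hand": 55},
    {"dx": 0,"dy": 0,"dz": -0.22,"ax": 0,"ay": 0,"az": 0,"hand": 55},
    {"dx": 0,"dy": 0,"dz": -0.22,"ax": 0,"ay": 0,"az": 0,"hand": 55}
  ]
}}

```text
t: 15.13
position: [0.4949, 0.1581, 0.3237]
tool_rot: [-180.0, 0.4, -161.1]
contact_force: [0.8, -0.2, 0.5]
grip_width: 0.549
grasp_force: 0.0
```

```bash
python3 go.py .558 .1804 .30 198.9
python3 - <<'E'
from h import *
k=[]
for n in("scene","side","wrist"):
    o=arm.observe();T=(R.from_euler("xyz",o["tool_rot"],degrees=True).as_matrix(),o["position"]);s=arm.snapshot(n);P=cloud(s,T);i=s["color"].astype(int)
    m=(i[...,2]>50)&(i[...,2]>2.5*i[...,1])&(i[...,2]>2.5*i[...,0])&(abs(P[...,1]-.18)<.08)&(abs(P[...,0]-.55)<.12)&(P[...,2]>.08)&(P[...,2]<.105)
    q=P[m];u=(q[:,:2]-[.5583,.1804])@np.array([[.946,-.324],[.324,.946]]);print(n,len(q),u.min(0),u.max(0),np.median(q[:,2]),cv2.minAreaRect(u.astype('f4')),np.polyfit(u[:,0],q[:,2],1))
    if n=="scene": k=s["color"][210:310,290:410]
    if n=="wrist": k=np.hstack([cv2.resize(k,(460,384)),s["color"][:,100:440]])
cv2.imwrite("pics/i.png",k)
E
```

```text
d [-0.0667  0.0007  0.0241] a [-0.0001  0.0069 -0.0003] rows 1.7 q [17.7 14.4 11.7 86.9  0.  -1.2] 15.1333
scene 200 [-0.09040463 -0.01395226] [0.08673367 0.01045799] 0.09428319954342601 ((-0.0018352791666984558, -0.0016853110864758492), (0.02436687797307968, 0.17714865505695343), 89.84779357910156) [-0.00294642  0.09444708]
side 104 [-0.08883968 -0.01702811] [0.07117755 0.00639433] 0.09310112134174714 ((-0.0088113471865654, -0.005696633830666542), (0.023357504978775978, 0.1600807160139084), 89.5379409790039) [0.00860953 0.09298349]
wrist 22 [-0.07305175 -0.01178951] [0.0788157  0.00556774] 0.09291402374250876 ((0.0028098151087760925, -0.002580832690000534), (0.15185032784938812, 0.016925355419516563), 0.5722609758377075) [0.00102422 0.0929854 ]
```

View pics/i.png

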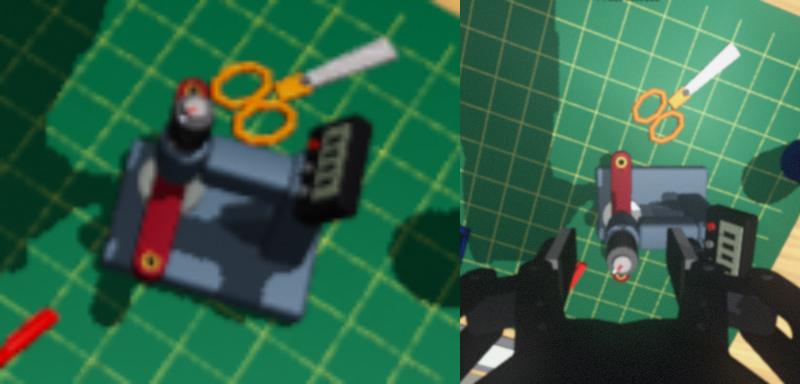

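Handle lies flat and aligned on the anvil, and the gripper is clear. Next I move over the thimble and wind the wrist back for a long clockwise turn.

Call:
{"method": "move_arm", "body": {
  "increments": [
    {"dx": -0.0667,"dy": 0.0005,"dz": 0.02,"ax": 0,"ay": 0.0069,"az": -1.0,"hand": 65},
    {"dx": -0.0667,"dy": 0.0005,"dz": 0.02,"ax": 0,"ay": 0.0069,"az": -1.0,"hand": 65},
    {"dx": -0.0667,"dy": 0.0005,"dz": 0.02,"ax": 0,"ay": 0.0069,"az": -1.0,"hand": 65},
    {"dx": -0.0667,"dy": 0.0005,"dz": 0.02,"ax": 0,"ay": 0,"az": -1.0,"hand": 65},
    {"dx": -0.0667,"dy": 0.0005,"dz": 0.02,"ax": 0,"ay": 0,"az": -1.0,"hand": 65},
    {"dx": -0.0667,"dy": 0.0005,"dz": 0.02,"ax": 0,"ay": 0,"az": -1.0,"hand": 65},
    {"dx": -0.0667,"dy": 0.0005,"dz": 0.02,"ax": 0,"ay": 0,"az": -1.0,"hand": 65},
    {"dx": -0.0667,"dy": 0.0005,"dz": 0.02,"ax": 0,"ay": 0,"az": -1.0,"hand": 65}
  ]
}}

```text
t: 15.95
position: [0.5561, 0.1796, 0.2973]
tool_rot: [179.9, -0.1, -103.5]
contact_force: [-0.3, -0.3, -0.8]
grip_width: 0.653
grasp_force: 0.0
```

Call:
{"method": "move_arm", "body": {
  "increments": [
    {"dx": 0,"dy": 0,"dz": 0,"ax": 0,"ay": 0,"az": -1.0,"hand": 65},
    {"dx": 0,"dy": 0,"dz": 0,"ax": 0,"ay": 0,"az": -1.0,"hand": 65},
    {"dx": 0,"dy": 0,"dz": 0,"ax": 0,"ay": 0,"az": -1.0,"hand": 65},
    {"dx": 0,"dy": 0,"dz": 0,"ax": 0,"ay": 0,"az": -1.0,"hand": 65},
    {"dx": 0,"dy": 0,"dz": 0,"ax": 0,"ay": 0,"az": -1.0,"hand": 65},
    {"dx": 0,"dy": 0,"dz": 0,"ax": 0,"ay": 0,"az": -1.0,"hand": 65},
    {"dx": 0,"dy": 0,"dz": 0,"ax": 0,"ay": 0,"az": -1.0,"hand": 65},
    {"dx": 0,"dy": 0,"dz": 0,"ax": 0,"ay": 0,"az": -1.0,"hand": 65}
  ]
}}

```text
t: 16.62
position: [0.556, 0.1796, 0.2974]
tool_rot: [179.9, 0.1, -46.2]
contact_force: [-0.0, -0.0, 0.5]
grip_width: 0.645
grasp_force: 0.0
```

```bash
python3 go.py .5583 .1804 .25 0
```

```text
d [ 0.001  -0.0023  0.0474] a [ 0.0017  0.0019 -0.8059] rows 6.4 q [  17.9   22.9   19.8   87.    -0.  -115.9] 16.6167
```

Call:
{"method": "move_arm", "body": {
  "increments": [
    {"dx": 0.001,"dy": -0.0023,"dz": 0.047,"ax": 0.0017,"ay": 0.0019,"az": -0.8,"hand": 65},
    {"dx": 0.001,"dy": -0.0023,"dz": 0.047,"ax": 0.0017,"ay": 0.0019,"az": -0.8,"hand": 65},
    {"dx": 0.001,"dy": -0.0023,"dz": 0.047,"ax": 0.0017,"ay": 0.0019,"az": -0.8,"hand": 65},
    {"dx": 0.001,"dy": -0.0023,"dz": 0.047,"ax": 0.0017,"ay": 0.0019,"az": -0.8,"hand": 65},
    {"dx": 0.001,"dy": -0.0023,"dz": 0.047,"ax": 0.0017,"ay": 0.0019,"az": -0.8,"hand": 65},
    {"dx": 0.001,"dy": -0.0023,"dz": 0.047,"ax": 0.0017,"ay": 0.0019,"az": -0.8,"hand": 65},
    {"dx": 0.001,"dy": -0.0023,"dz": 0.047,"ax": 0.0017,"ay": 0.0019,"az": -0.8,"hand": 65},
    {"dx": 0.001,"dy": -0.0023,"dz": 0.047,"ax": 0.0017,"ay": 0.0019,"az": -0.8,"hand": 65}
  ]
}}

```text
t: 17.28
position: [0.5583, 0.1804, 0.2505]
tool_rot: [-180.0, -0.0, -0.5]
contact_force: [1.2, 0.1, -0.0]
grip_width: 0.653
grasp_force: 0.0
```

```bash
python3 go.py .5583 .1804 .184 0
python3 - <<'E'
from h import *
o=arm.observe();T=(R.from_euler("xyz",o["tool_rot"],degrees=True).as_matrix(),o["position"]);s=arm.snapshot("wrist");P=cloud(s,T).reshape(-1,3)
q=P[(abs(P[:,2]-.206)<.006)&(abs(P[:,0]-.558)<.03)&(abs(P[:,1]-.18)<.03)];print(o["position"],len(q),q.min(0),q.max(0),cv2.minEnclosingCircle(q[:,:2].astype('f4')))
E
```

```text
d [-0.     -0.      0.0665] a [-0.0001 -0.0002 -0.0095] rows 1.6 q [  17.9   22.8   12.8   80.     0.  -161.6] 17.2833
[0.55830594 0.18036407 0.25047936] 1381 [0.54297295 0.16654165 0.2000023 ] [0.57194269 0.19492099 0.20775794] ((0.5575281977653503, 0.1807067096233368), 0.014775478281080723)
```

Centred. I descend and close on it.

Call:
{"method": "move_arm", "body": {
  "increments": [
    {"dx": -0.0003,"dy": 0,"dz": 0.03,"ax": 0,"ay": 0,"az": 0,"hand": 65},
    {"dx": -0.0003,"dy": 0,"dz": 0.05,"ax": 0,"ay": 0,"az": 0,"hand": 65},
    {"dx": -0.0003,"dy": 0,"dz": 0.065,"ax": 0,"ay": 0,"az": 0,"hand": 65},
    {"dx": -0.0003,"dy": 0,"dz": 0.065,"ax": 0,"ay": 0,"az": 0,"hand": 50},
    {"dx": -0.0003,"dy": 0,"dz": 0.065,"ax": 0,"ay": 0,"az": 0,"hand": 20},
    {"dx": -0.0003,"dy": 0,"dz": 0.065,"ax": 0,"ay": 0,"az": 0,"hand": 20},
    {"dx": -0.0003,"dy": 0,"dz": 0.065,"ax": 0,"ay": 0,"az": 0,"hand": 20},
    {"dx": -0.0003,"dy": 0,"dz": 0.065,"ax": 0,"ay": 0,"az": 0,"hand": 20}
  ],
  "squeeze": 30
}}

```text
t: 18.0
position: [0.5584, 0.1803, 0.187]
tool_rot: [180.0, -0.1, -0.7]
contact_force: [-4.4, -3.9, -9.4]
grip_width: 0.341
grasp_force: 31.3
```

```bash
cat > st.py <<'E'
from h import *
o=arm.observe();print(o["t"],o["position"].round(4),o["tool_rot"].round(1),o["contact_force"].round(1),o["moment"].round(3),o["grip_width"].round(3),o["grasp_force"],o["joint_positions"].round(1)[-1],o["tau"].round(3)[-1])
E
python3 st.py
```

```text
Traceback (most recent call last):
  File "st.py", line 2, in <module>
    o=arm.observe();print(o["t"],o["position"].round(4),o["tool_rot"].round(1),o["contact_force"].round(1),o["moment"].round(3),o["grip_width"].round(3),o["grasp_force"],o["joint_positions"].round(1)[-1],o["tau"].round(3)[-1])
                                                                                                                                ^^^^^^^^^^^^^^^^^^^^^
AttributeError: 'float' object has no attribute 'round'
```

```bash
sed -i 's/o\["grip_width"\].round(3)/o["grip_width"]/' st.py; python3 st.py
```

```text
18.0 [0.5584 0.1803 0.187 ] [ 1.8e+02 -1.0e-01 -7.0e-01] [-4.4 -3.9 -9.4] [-0.888  0.776  0.019] 0.3413693536384276 31.3373601436615 -161.4 0.021
```

Call:
{"method": "move_arm", "body": {
  "increments": [
    {"dx": 0,"dy": 0,"dz": 0,"ax": 0,"ay": 0,"az": 0.12,"hand": 20},
    {"dx": 0,"dy": 0,"dz": 0,"ax": 0,"ay": 0,"az": 0.24,"hand": 20},
    {"dx": 0,"dy": 0,"dz": 0,"ax": 0,"ay": 0,"az": 0.36,"hand": 20},
    {"dx": 0,"dy": 0,"dz": 0,"ax": 0,"ay": 0,"az": 0.48,"hand": 20},
    {"dx": 0,"dy": 0,"dz": 0,"ax": 0,"ay": 0,"az": 0.6,"hand": 20},
    {"dx": 0,"dy": 0,"dz": 0,"ax": 0,"ay": 0,"az": 0.72,"hand": 20},
    {"dx": 0,"dy": 0,"dz": 0,"ax": 0,"ay": 0,"az": 0.84,"hand": 20},
    {"dx": 0,"dy": 0,"dz": 0,"ax": 0,"ay": 0,"az": 0.96,"hand": 20}
  ]
}}

```text
t: 18.67
position: [0.5577, 0.179, 0.1869]
tool_rot: [179.9, -0.1, -56.1]
contact_force: [-10.5, -15.3, -3.5]
grip_width: 0.341
grasp_force: 32.3
```

```bash
python3 st.py
```

```text
18.6667 [0.5577 0.179  0.1869] [ 1.799e+02 -1.000e-01 -5.610e+01] [-10.5 -15.3  -3.5] [-3.139  2.215  0.063] 0.3405383934047884 32.3077529668808 -106.0 -3.762
```

Call:
{"method": "move_arm", "body": {
  "increments": [
    {"dx": 0,"dy": 0,"dz": 0,"ax": 0,"ay": 0,"az": 0.12,"hand": 20},
    {"dx": 0,"dy": 0,"dz": 0,"ax": 0,"ay": 0,"az": 0.24,"hand": 20},
    {"dx": 0,"dy": 0,"dz": 0,"ax": 0,"ay": 0,"az": 0.36,"hand": 20},
    {"dx": 0,"dy": 0,"dz": 0,"ax": 0,"ay": 0,"az": 0.48,"hand": 20},
    {"dx": 0,"dy": 0,"dz": 0,"ax": 0,"ay": 0,"az": 0.6,"hand": 20},
    {"dx": 0,"dy": 0,"dz": 0,"ax": 0,"ay": 0,"az": 0.72,"hand": 20}
  ]
}}

```text
t: 19.17
position: [0.5566, 0.1787, 0.1869]
tool_rot: [179.9, -0.2, -97.4]
contact_force: [-19.6, -16.9, 2.9]
grip_width: 0.34
grasp_force: 32.7
```

```bash
python3 st.py
```

```text
19.1667 [0.5566 0.1787 0.1869] [179.9  -0.2 -97.4] [-19.6 -16.9   2.9] [-3.396  4.022  0.054] 0.33982095095778 32.70566761493683 -64.8 -3.761
```

Side force shows the true thimble axis at about (0.5568, 0.1803), so I release and regrip centred on it.

Call:
{"method": "move_arm", "body": {
  "increments": [
    {"dx": 0,"dy": 0,"dz": 0,"ax": 0,"ay": 0,"az": 0.72,"hand": 60},
    {"dx": 0,"dy": 0,"dz": 0,"ax": 0,"ay": 0,"az": 0.72,"hand": 60},
    {"dx": 0,"dy": 0,"dz": 0,"ax": 0,"ay": 0,"az": 0.72,"hand": 60},
    {"dx": 0,"dy": 0,"dz": 0,"ax": 0,"ay": 0,"az": 0.72,"hand": 60}
  ]
}}

```text
t: 19.5
position: [0.5596, 0.1811, 0.1884]
tool_rot: [-179.8, 0.2, -126.0]
contact_force: [-0.5, -0.1, -0.2]
grip_width: 0.601
grasp_force: 0.0
```

```bash
python3 st.py; python3 go.py .5568 .1803 .187 -97
```

```text
19.5 [0.5596 0.1811 0.1884] [-179.8    0.2 -126. ] [-0.5 -0.1 -0.2] [ 0.071 -0.031  0.068] 0.6013045138125187 0.0 -36.1 -3.985
d [0.0023 0.0018 0.0013] a [-0.0038  0.0035 -0.5057] rows 4.0 q [ 17.9  23.3   4.6  71.    0.  -36.1] 19.5
```

Call:
{"method": "move_arm", "body": {
  "increments": [
    {"dx": 0.0023,"dy": 0.0018,"dz": 0.001,"ax": -0.0038,"ay": 0.0035,"az": 0,"hand": 60},
    {"dx": 0.0023,"dy": 0.0018,"dz": 0.001,"ax": -0.0038,"ay": 0.0035,"az": 0,"hand": 60},
    {"dx": 0.0023,"dy": 0.0018,"dz": 0.001,"ax": -0.0038,"ay": 0.0035,"az": 0,"hand": 60}
  ]
}}

```text
t: 19.75
position: [0.5562, 0.18, 0.1865]
tool_rot: [179.9, -0.0, -125.3]
contact_force: [-0.6, 0.5, 0.3]
grip_width: 0.603
grasp_force: 0.0
```

```bash
python3 st.py; python3 go.py .5568 .1803 .187 -126
```

```text
19.75 [0.5562 0.18   0.1865] [ 179.9   -0.  -125.3] [-0.6  0.5  0.3] [ 0.036 -0.058 -0.018] 0.6029820910932984 0.0 -36.8 0.162
d [-0.0006 -0.0003 -0.0005] a [ 0.0018 -0.0006  0.0114] rows 0.1 q [ 17.9  23.3   4.3  71.1   0.1 -36.8] 19.75
```

Now grip and check the free moment, then turn in small steps.

Call:
{"method": "move_arm", "body": {
  "increments": [
    {"dx": -0.0006,"dy": -0.0003,"dz": 0,"ax": 0.0018,"ay": 0,"az": 0,"hand": 45},
    {"dx": -0.0006,"dy": -0.0003,"dz": 0,"ax": 0.0018,"ay": 0,"az": 0,"hand": 20},
    {"dx": -0.0006,"dy": -0.0003,"dz": 0,"ax": 0.0018,"ay": 0,"az": 0,"hand": 20},
    {"dx": -0.0006,"dy": -0.0003,"dz": 0,"ax": 0.0018,"ay": 0,"az": 0,"hand": 20},
    {"dx": -0.0006,"dy": -0.0003,"dz": 0,"ax": 0.0018,"ay": 0,"az": 0,"hand": 20}
  ]
}}

```text
t: 20.17
position: [0.5567, 0.1805, 0.1863]
tool_rot: [180.0, -0.0, -125.5]
contact_force: [-2.1, 1.6, 6.4]
grip_width: 0.34
grasp_force: 29.4
```

```bash
python3 st.py
```

```text
20.1667 [0.5567 0.1805 0.1863] [ 180.    -0.  -125.5] [-2.1  1.6  6.4] [0.287 0.532 0.08 ] 0.339866688201569 29.410522878170013 -36.5 0.008
```

Call:
{"method": "move_arm", "body": {
  "increments": [
    {"dx": 0,"dy": 0,"dz": 0,"ax": 0,"ay": 0,"az": 0.12,"hand": 20},
    {"dx": 0,"dy": 0,"dz": 0,"ax": 0,"ay": 0,"az": 0.24,"hand": 20},
    {"dx": 0,"dy": 0,"dz": 0,"ax": 0,"ay": 0,"az": 0.24,"hand": 20},
    {"dx": 0,"dy": 0,"dz": 0,"ax": 0,"ay": 0,"az": 0.24,"hand": 20}
  ]
}}

```text
t: 20.5
position: [0.5567, 0.1804, 0.1863]
tool_rot: [180.0, -0.0, -139.3]
contact_force: [-2.0, 1.8, 4.6]
grip_width: 0.343
grasp_force: 29.5
```

```bash
python3 st.py
```

```text
20.5 [0.5567 0.1804 0.1863] [ 180.    -0.  -139.3] [-2.   1.8  4.6] [ 0.169  0.416 -0.055] 0.3434251933709473 29.450882077217102 -22.7 0.806
```

Call:
{"method": "move_arm", "body": {
  "increments": [
    {"dx": 0,"dy": 0,"dz": 0,"ax": 0,"ay": 0,"az": 0.12,"hand": 20},
    {"dx": 0,"dy": 0,"dz": 0,"ax": 0,"ay": 0,"az": 0.24,"hand": 20},
    {"dx": 0,"dy": 0,"dz": 0,"ax": 0,"ay": 0,"az": 0.24,"hand": 20},
    {"dx": 0,"dy": 0,"dz": 0,"ax": 0,"ay": 0,"az": 0.24,"hand": 20}
  ]
}}

```text
t: 20.83
position: [0.5568, 0.1803, 0.1863]
tool_rot: [-180.0, -0.0, -153.1]
contact_force: [-1.1, 0.7, 6.1]
grip_width: 0.344
grasp_force: 29.5
```

```bash
python3 st.py
```

```text
20.8333 [0.5568 0.1803 0.1863] [-180.    -0.  -153.1] [-1.1  0.7  6.1] [0.123 0.332 0.029] 0.3444335214346616 29.464414715766907 -8.9 0.806
```

Call:
{"method": "move_arm", "body": {
  "increments": [
    {"dx": 0,"dy": 0,"dz": 0,"ax": 0,"ay": 0,"az": 0.12,"hand": 20},
    {"dx": 0,"dy": 0,"dz": 0,"ax": 0,"ay": 0,"az": 0.24,"hand": 20},
    {"dx": 0,"dy": 0,"dz": 0,"ax": 0,"ay": 0,"az": 0.36,"hand": 20}
  ]
}}

```text
t: 21.08
position: [0.5568, 0.1802, 0.1863]
tool_rot: [-180.0, -0.0, -174.0]
contact_force: [-1.4, -1.1, 5.7]
grip_width: 0.343
grasp_force: 29.5
```

```bash
cat > av.py <<'E'
from h import *
m=[];t=[]
for k in range(8):
    arm.snapshot("side");o=arm.observe();m.append(o["moment"][2]);t.append(o["tau"][-1])
print("q6",o["joint_positions"][-1].round(2),"tau",np.round(t,3),"mz",np.mean(m).round(4),np.std(m).round(3))
E
python3 st.py; python3 av.py
```

```text
21.0833 [0.5568 0.1802 0.1863] [-180.   -0. -174.] [-1.4 -1.1  5.7] [-0.148  0.31   0.046] 0.34286592165269764 29.489391446113586 12.0 -3.881
q6 11.62 tau [-2.889e+00  3.209e+00  1.231e+00  3.250e-01  6.400e-02 -2.000e-03
 -1.600e-02 -2.000e-02] mz -0.0216 0.021
```

Call:
{"method": "move_arm", "body": {
  "increments": [
    {"dx": 0,"dy": 0,"dz": 0,"ax": 0,"ay": 0,"az": 0.12,"hand": 20},
    {"dx": 0,"dy": 0,"dz": 0,"ax": 0,"ay": 0,"az": 0.24,"hand": 20},
    {"dx": 0,"dy": 0,"dz": 0,"ax": 0,"ay": 0,"az": 0.36,"hand": 20}
  ]
}}

```text
t: 21.73
position: [0.5568, 0.18, 0.1863]
tool_rot: [-179.9, -0.0, 165.4]
contact_force: [-1.7, -1.0, 5.7]
grip_width: 0.343
grasp_force: 29.6
```

```bash
python3 st.py; python3 av.py
```

```text
21.7333 [0.5568 0.18   0.1863] [-179.9   -0.   165.4] [-1.7 -1.   5.7] [-0.45   0.291  0.023] 0.34321136383300094 29.55956608057022 32.6 -3.87
q6 32.25 tau [-2.881  3.214  1.236  0.331  0.07   0.005 -0.01  -0.013] mz -0.015 0.022
```

Call:
{"method": "move_arm", "body": {
  "increments": [
    {"dx": 0,"dy": 0,"dz": 0,"ax": 0,"ay": 0,"az": 0,"hand": 60},
    {"dx": 0,"dy": 0,"dz": 0,"ax": 0,"ay": 0,"az": 0,"hand": 60},
    {"dx": 0,"dy": 0,"dz": 0,"ax": 0,"ay": 0,"az": 0,"hand": 60},
    {"dx": 0,"dy": 0,"dz": 0,"ax": 0,"ay": 0,"az": 0,"hand": 60}
  ]
}}

```text
t: 22.47
position: [0.5566, 0.1801, 0.1858]
tool_rot: [-179.9, -0.1, 165.7]
contact_force: [0.3, -0.7, 1.0]
grip_width: 0.6
grasp_force: 0.0
```

```bash
python3 st.py; python3 av.py
```

```text
22.4667 [0.5566 0.1801 0.1858] [-1.799e+02 -1.000e-01  1.657e+02] [ 0.3 -0.7  1. ] [-0.002 -0.01   0.031] 0.6004667327071541 0.0 32.3 -0.01
q6 32.3 tau [-0.007 -0.006 -0.004 -0.003 -0.002 -0.002 -0.001 -0.001] mz -0.0035 0.031
```

Call:
{"method": "move_arm", "body": {
  "increments": [
    {"dx": 0,"dy": 0,"dz": 0,"ax": 0,"ay": 0,"az": 0.12,"hand": 60},
    {"dx": 0,"dy": 0,"dz": 0,"ax": 0,"ay": 0,"az": 0.24,"hand": 60},
    {"dx": 0,"dy": 0,"dz": 0,"ax": 0,"ay": 0,"az": 0.36,"hand": 60}
  ]
}}

```text
t: 23.12
position: [0.5566, 0.1802, 0.186]
tool_rot: [-179.9, -0.0, 144.7]
contact_force: [-0.3, -0.8, -0.3]
grip_width: 0.599
grasp_force: 0.0
```

```bash
python3 st.py; python3 av.py
```

```text
23.1167 [0.5566 0.1802 0.186 ] [-179.9   -0.   144.7] [-0.3 -0.8 -0.3] [-0.026  0.005  0.015] 0.5991700148518068 0.0 53.3 -3.91
q6 52.8 tau [-3.593  3.644  1.828  0.641  0.148 -0.027 -0.076 -0.079] mz -0.0167 0.029
```

Call:
{"method": "move_arm", "body": {
  "increments": [
    {"dx": 0,"dy": 0,"dz": 0,"ax": 0,"ay": 0,"az": 0.01,"hand": 60},
    {"dx": 0,"dy": 0,"dz": 0,"ax": 0,"ay": 0,"az": 0.02,"hand": 60},
    {"dx": 0,"dy": 0,"dz": 0,"ax": 0,"ay": 0,"az": 0.03,"hand": 60},
    {"dx": 0,"dy": 0,"dz": 0,"ax": 0,"ay": 0,"az": 0.04,"hand": 60},
    {"dx": 0,"dy": 0,"dz": 0,"ax": 0,"ay": 0,"az": 0.05,"hand": 60},
    {"dx": 0,"dy": 0,"dz": 0,"ax": 0,"ay": 0,"az": 0.06,"hand": 60},
    {"dx": 0,"dy": 0,"dz": 0,"ax": 0,"ay": 0,"az": 0.07,"hand": 60},
    {"dx": 0,"dy": 0,"dz": 0,"ax": 0,"ay": 0,"az": 0.08,"hand": 60}
  ]
}}

```text
t: 24.18
position: [0.5566, 0.1802, 0.186]
tool_rot: [-179.9, -0.0, 140.4]
contact_force: [-0.3, 0.1, 0.1]
grip_width: 0.599
grasp_force: 0.0
```

```bash
python3 st.py; python3 go.py .5568 .1803 .1865 144
```

```text
24.1833 [0.5566 0.1802 0.186 ] [-179.9   -0.   140.4] [-0.3  0.1  0.1] [ 0.014 -0.052 -0.031] 0.5994355828383852 0.0 57.6 -0.32
d [-0.0001  0.0002 -0.0005] a [-0.0014 -0.0005 -0.0631] rows 0.5 q [17.9 23.3  4.3 71.  -0.  57.6] 24.1833
```

Call:
{"method": "move_arm", "body": {
  "increments": [
    {"dx": 0,"dy": 0,"dz": 0,"ax": 0,"ay": 0,"az": 0,"hand": 45},
    {"dx": 0,"dy": 0,"dz": 0,"ax": 0,"ay": 0,"az": 0,"hand": 20},
    {"dx": 0,"dy": 0,"dz": 0,"ax": 0,"ay": 0,"az": 0,"hand": 20},
    {"dx": 0,"dy": 0,"dz": 0,"ax": 0,"ay": 0,"az": 0,"hand": 20},
    {"dx": 0,"dy": 0,"dz": 0,"ax": 0,"ay": 0,"az": 0,"hand": 20},
    {"dx": 0,"dy": 0,"dz": 0,"ax": 0,"ay": 0,"az": 0,"hand": 20}
  ]
}}

```text
t: 24.68
position: [0.5565, 0.1801, 0.1861]
tool_rot: [-179.9, -0.0, 140.4]
contact_force: [-3.2, -2.6, 4.9]
grip_width: 0.337
grasp_force: 29.5
```

```bash
python3 st.py
```

```text
24.6833 [0.5565 0.1801 0.1861] [-179.9   -0.   140.4] [-3.2 -2.6  4.9] [-0.538  0.644  0.025] 0.3368918767014129 29.530473053455353 57.5 -0.005
```

Call:
{"method": "move_arm", "body": {
  "increments": [
    {"dx": 0,"dy": 0,"dz": 0,"ax": 0,"ay": 0,"az": 0.01,"hand": 20},
    {"dx": 0,"dy": 0,"dz": 0,"ax": 0,"ay": 0,"az": 0.02,"hand": 20},
    {"dx": 0,"dy": 0,"dz": 0,"ax": 0,"ay": 0,"az": 0.03,"hand": 20},
    {"dx": 0,"dy": 0,"dz": 0,"ax": 0,"ay": 0,"az": 0.04,"hand": 20},
    {"dx": 0,"dy": 0,"dz": 0,"ax": 0,"ay": 0,"az": 0.05,"hand": 20},
    {"dx": 0,"dy": 0,"dz": 0,"ax": 0,"ay": 0,"az": 0.06,"hand": 20},
    {"dx": 0,"dy": 0,"dz": 0,"ax": 0,"ay": 0,"az": 0.07,"hand": 20},
    {"dx": 0,"dy": 0,"dz": 0,"ax": 0,"ay": 0,"az": 0.08,"hand": 20}
  ]
}}

```text
t: 25.35
position: [0.5565, 0.1801, 0.1861]
tool_rot: [-179.9, -0.0, 135.8]
contact_force: [-4.0, -2.4, 6.0]
grip_width: 0.341
grasp_force: 29.7
```

```bash
python3 st.py; python3 av.py
```

```text
25.35 [0.5565 0.1801 0.1861] [-179.9   -0.   135.8] [-4.  -2.4  6. ] [-0.513  0.7    0.057] 0.34080697523061565 29.705890417099 62.1 -0.278
q6 62.09 tau [-0.202  0.24   0.083  0.013 -0.007 -0.012 -0.013 -0.014] mz -0.0172 0.034
```

Call:
{"method": "move_arm", "body": {
  "increments": [
    {"dx": 0,"dy": 0,"dz": 0,"ax": 0,"ay": 0,"az": 0.12,"hand": 20},
    {"dx": 0,"dy": 0,"dz": 0,"ax": 0,"ay": 0,"az": 0.24,"hand": 20},
    {"dx": 0,"dy": 0,"dz": 0,"ax": 0,"ay": 0,"az": 0.36,"hand": 20}
  ]
}}

```text
t: 26.0
position: [0.5565, 0.18, 0.1861]
tool_rot: [-179.9, 0.0, 114.9]
contact_force: [-3.6, -3.7, 5.3]
grip_width: 0.34
grasp_force: 29.7
```

```bash
python3 st.py; python3 av.py
```

```text
26.0 [0.5565 0.18   0.1861] [-179.9    0.   114.9] [-3.6 -3.7  5.3] [-0.659  0.802  0.019] 0.3403650305579923 29.74162995815277 83.1 -3.869
q6 82.72 tau [-2.881  3.214  1.237  0.332  0.071  0.006 -0.009 -0.013] mz -0.0162 0.037
```

Call:
{"method": "move_arm", "body": {
  "increments": [
    {"dx": 0,"dy": 0,"dz": 0,"ax": 0,"ay": 0,"az": 0.01,"hand": 20},
    {"dx": 0,"dy": 0,"dz": 0,"ax": 0,"ay": 0,"az": 0.02,"hand": 20},
    {"dx": 0,"dy": 0,"dz": 0,"ax": 0,"ay": 0,"az": 0.03,"hand": 20},
    {"dx": 0,"dy": 0,"dz": 0,"ax": 0,"ay": 0,"az": 0.04,"hand": 20},
    {"dx": 0,"dy": 0,"dz": 0,"ax": 0,"ay": 0,"az": 0.05,"hand": 20},
    {"dx": 0,"dy": 0,"dz": 0,"ax": 0,"ay": 0,"az": 0.06,"hand": 20},
    {"dx": 0,"dy": 0,"dz": 0,"ax": 0,"ay": 0,"az": 0.07,"hand": 20},
    {"dx": 0,"dy": 0,"dz": 0,"ax": 0,"ay": 0,"az": 0.08,"hand": 20}
  ]
}}

```text
t: 27.07
position: [0.5565, 0.18, 0.1861]
tool_rot: [-179.9, 0.0, 110.6]
contact_force: [-3.3, -2.6, 6.4]
grip_width: 0.34
grasp_force: 29.8
```

```bash
python3 st.py; python3 av.py
```

```text
27.0667 [0.5565 0.18   0.1861] [-179.9    0.   110.6] [-3.3 -2.6  6.4] [-0.608  0.736  0.043] 0.3397489203550161 29.751630127429962 87.3 -0.278
q6 87.3 tau [-0.202  0.24   0.083  0.012 -0.008 -0.013 -0.014 -0.014] mz 0.001 0.024
```

Torque readings put contact at q6 of about 12–30°, with roughly 41° of slip so far. About 49° more is needed.

Call:
{"method": "move_arm", "body": {
  "increments": [
    {"dx": 0,"dy": 0,"dz": 0,"ax": 0,"ay": 0,"az": 0.12,"hand": 20},
    {"dx": 0,"dy": 0,"dz": 0,"ax": 0,"ay": 0,"az": 0.24,"hand": 20},
    {"dx": 0,"dy": 0,"dz": 0,"ax": 0,"ay": 0,"az": 0.36,"hand": 20},
    {"dx": 0,"dy": 0,"dz": 0,"ax": 0,"ay": 0,"az": 0.48,"hand": 20},
    {"dx": 0,"dy": 0,"dz": 0,"ax": 0,"ay": 0,"az": 0.6,"hand": 20},
    {"dx": 0,"dy": 0,"dz": 0,"ax": 0,"ay": 0,"az": 0.72,"hand": 20},
    {"dx": 0,"dy": 0,"dz": 0,"ax": 0,"ay": 0,"az": 0.81,"hand": 20},
    {"dx": 0,"dy": 0,"dz": 0,"ax": 0,"ay": 0,"az": 0.86,"hand": 20}
  ]
}}

```text
t: 28.13
position: [0.5563, 0.1801, 0.1861]
tool_rot: [-180.0, 0.1, 61.1]
contact_force: [-4.9, -2.8, 6.3]
grip_width: 0.341
grasp_force: 29.8
```

Call:
{"method": "move_arm", "body": {
  "increments": [
    {"dx": 0,"dy": 0,"dz": 0,"ax": 0,"ay": 0,"az": 0,"hand": 20},
    {"dx": 0,"dy": 0,"dz": 0,"ax": 0,"ay": 0,"az": 0,"hand": 20},
    {"dx": 0,"dy": 0,"dz": 0,"ax": 0,"ay": 0,"az": 0,"hand": 50},
    {"dx": 0,"dy": 0,"dz": 0,"ax": 0,"ay": 0,"az": 0,"hand": 65},
    {"dx": 0,"dy": 0,"dz": 0,"ax": 0,"ay": 0,"az": 0,"hand": 65},
    {"dx": 0,"dy": 0,"dz": 0,"ax": 0,"ay": 0,"az": 0,"hand": 65},
    {"dx": 0,"dy": 0,"dz": 0,"ax": 0,"ay": 0,"az": 0,"hand": 65}
  ]
}}

```text
t: 28.72
position: [0.5567, 0.1802, 0.1859]
tool_rot: [-180.0, 0.1, 61.4]
contact_force: [-0.0, -0.3, -0.1]
grip_width: 0.655
grasp_force: 0.0
```

Call:
{"method": "move_arm", "body": {
  "increments": [
    {"dx": 0,"dy": 0,"dz": -0.015,"ax": 0,"ay": 0,"az": 0,"hand": 65},
    {"dx": 0,"dy": 0,"dz": -0.04,"ax": 0,"ay": 0,"az": 0,"hand": 65},
    {"dx": 0,"dy": 0,"dz": -0.08,"ax": 0,"ay": 0,"az": 0,"hand": 65},
    {"dx": 0,"dy": 0,"dz": -0.12,"ax": 0,"ay": 0,"az": 0,"hand": 65},
    {"dx": 0,"dy": 0,"dz": -0.14,"ax": 0,"ay": 0,"az": 0,"hand": 65},
    {"dx": 0,"dy": 0,"dz": -0.14,"ax": 0,"ay": 0,"az": 0,"hand": 65},
    {"dx": 0,"dy": 0,"dz": -0.14,"ax": 0,"ay": 0,"az": 0,"hand": 65}
  ]
}}

```text
t: 29.3
position: [0.5574, 0.1805, 0.3268]
tool_rot: [180.0, -0.0, 61.4]
contact_force: [-0.4, 0.1, -0.8]
grip_width: 0.649
grasp_force: 0.0
```

```bash
python3 st.py
python3 - <<'E'
from h import *
a=arm.snapshot("scene")["color"][210:310,290:410];b=arm.snapshot("side")["color"][120:220,150:270]
cv2.imwrite("pics/k.png",np.hstack([cv2.resize(k,(400,334),interpolation=cv2.INTER_CUBIC) for k in(a,b)]))
E
```

```text
29.3 [0.5574 0.1805 0.3268] [180.   -0.   61.4] [-0.4  0.1 -0.8] [-0.03   0.    -0.013] 0.6494084606829763 0.0 136.6 0.0
```

View pics/k.png

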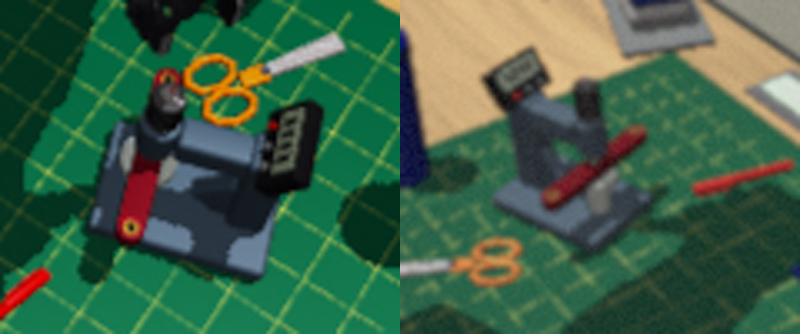

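The handle is clamped squarely across the anvil, from (130,228) to (168,78) in the left view, and the gripper is clear. I'm handing in.

```bash
python3 -c "
from workcell import arm
print(arm.finish_job())"
```

```text
the job is handed in; nothing more can be done
None
```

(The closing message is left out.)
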